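Clamp the honey jar in the one-handed jar holder

TASK

Stand the honey jar upright on the round mat of the jar holder, between the V pad and the open cam, and let go of it. Then push the orange lever round by its post through its quarter turn, firmly up against its end stop so that the jar is clamped, but without forcing or squeezing the lever. Leave everything else on the worktop where it is.

Things in the scene. Friction and masses are not known exactly. Their poses are not given: they have to be found in the camera images.
- honey_jar_mid (a point): Centre, half-way up, of the loose honey jar: clear glass, golden honey, black screw lid; 94 mm high, body and lid 60 to 64 mm across (lid is the top 11 mm), 0.33 kg. It stands upright, z up. It changes places with the tin and the spice jar from run to run.
- jar_holder: White board 130 (x) x 200 (y) x 12 mm, fixed to the worktop, turned by -0.4 to 0.25 rad; origin at the centre of its underside. On it, from +y to -y: grey spring housing, sprung V pad, round black mat for the jar (centre 14 mm to +y of the origin), cam lever (pivot 45 mm to -y of the origin).
- jar_seat (a point): Point on the board's upper side (12 mm above the worktop) where the centre of the jar's underside belongs; holder's axes. A jar stood here has 1 to 2 mm to go to the V's two faces (towards +y) and, with the lever at 0 to 0.2, 2 to 6 mm to the cam (towards -y), and 4 mm on each x side to low grey cheeks (top 38 mm above the worktop). Clamping slides it into the V, 5 to 6 mm to +y of here.
- v_pad (a joint): Travel (m) of the black rubber V pad towards the holder's +y; 0 at rest, 0.013 at most, sprung at about 2.2 N a mm. Its V opens towards -y; its top is 50 mm above the worktop. Clamping the jar pushes it back 3 to 9 mm.
- lever_pivot (a point): Vertical axis of the lever, on the board's upper side (12 mm above the worktop); holder's axes; 57 mm to -y of jar_seat. A black round cam, 44 mm across, set 10 mm off the axis, turns with the lever below its arm (top 41 mm above the worktop); the orange arm, 20 mm wide, lies 42 to 52 mm above the worktop.
- lever_post (a point): On the centre line of the upright orange post at the lever's end, 70 mm above the worktop; post 18 mm across, 52 to 93 mm above the worktop, 105 mm from the pivot. Push it sideways, do not grip it. Friction and the jar resist with 4 to 9 N. The stop is hard: press there with 12 N or more for a moment; over 30 N anywhere on the lever overloads it.
- cam_lever (a joint): Angle of the lever (rad), counter-clockwise seen from above. 0: open, the arm points along the holder's -x (the post is then at pivot + (-105, 0) mm in the holder's axes). 1.571: hard stop, the arm points along the holder's -y. It starts at 0 to 0.2, stays where it is left, and clamps the jar at the stop.
- tomato_tin: Bystander, to be left alone: tall food tin, 76 mm across, 110 mm high, pale green and white label; origin at the centre of its underside
- spice_jar: Bystander, to be left alone: small glass spice jar with black cap, 41 mm across, 105 mm high; origin at the centre of its underside
- espresso_cup: Bystander, to be left alone: small white cup with a handle, 62x88x50 mm; origin at the centre of its underside
- pepper_mill: Bystander, to be left alone: dark wooden pepper mill, 58 mm across, 170 mm high; origin at the centre of its underside
- dish_soap: Bystander, to be left alone: green dish soap bottle, 41x69x195 mm; origin at the centre of its underside
- onion: Bystander, to be left alone: red onion, about 65 mm; origin at the centre of its underside
- tuna_tin: Bystander, to be left alone: flat tin, 86 mm across, 40 mm high; origin at the centre of its underside
Things that resemble listed ones, but are neither listed nor needed, are in the scene too. Leave any blue or purple look-alike of the part that bears honey_jar_mid alone.

How it is judged:
On the way, in this order (a step that is already met when the one before it is completed fails the run):
1. the jar stands upright on the seat, let go of, while the lever is still open (horizontal distance between honey_jar_mid and jar_seat below 0.01 m and z of honey_jar_mid in the frame of jar_seat below 0.055 m and angle between honey_jar_mid's own z axis and vertical below 0.1 rad and value of joint cam_lever below 0.5 rad and contact force between the fingers and honey_jar below 0.1 N and linear speed of honey_jar below 0.02 m/s), for 0.2 s.
2. the lever is pressed against its end stop with at least 12 N, the jar standing in the holder (horizontal distance between honey_jar_mid and jar_seat below 0.01 m and z of honey_jar_mid in the frame of jar_seat below 0.055 m and angle between honey_jar_mid's own z axis and vertical below 0.1 rad and value of joint cam_lever above 1.545 rad and contact force between the fingers and cam_lever above 12 N), for 0.1 s.
At the end, for the whole second after the job is handed in: The lever stands within 0.025 rad of its end stop, the cam presses on the jar with more than 4 N, and the jar stands still and upright (within 0.1 rad) on the holder's board, within 10 mm of jar_seat (horizontal distance between honey_jar_mid and jar_seat below 0.01 m and z of honey_jar_mid in the frame of jar_seat below 0.055 m and angle between honey_jar_mid's own z axis and vertical below 0.1 rad and value of joint cam_lever above 1.545 rad and contact force between honey_jar and cam_lever above 4 N and linear speed of honey_jar below 0.02 m/s); the robot touches nothing.
It fails at once if the lever is overloaded: more than 30 N from the fingers or the arm (contact force between any of the fingers, the arm and cam_lever above 30 N).
It fails at once if the jar is tipped by more than 0.5 rad (angle between honey_jar_mid's own z axis and vertical above 0.5 rad).
It fails at once if a bystander is moved by more than 25 mm (distance of any of tomato_tin, spice_jar, espresso_cup, pepper_mill, dish_soap, onion, tuna_tin from where it was at the start of the episode above 0.025 m).
It also fails if it takes over 72 s, if anything falls off the work surface, if the arm or the gripper's body presses on something with over 40 N, if the wrist force passes 120 N, or if a joint passes its speed limit or range.

ROBOT

A 6-joint arm with a two-finger parallel gripper is mounted at the origin on a cart in front of the work surface, level with it; the furniture and walls round the work are solid. World frame = base frame: x ahead of the robot, y to its left, z up, the work surface at z = 0. Lengths are in m, angles in rad, forces in N, time in s.
With the tool pointing down it reaches from about 0.3 to 0.875 m from the base axis. Payload 6.4 kg.
Tool frame: the origin (TCP) lies midway between the tips of the shut fingers; the grasp point (between the pads) lies 19 mm behind it; z points along the fingers, x is the direction in which the jaws open and shut, and the axes are right-handed (so a half turn about z gives the same grasp; the last joint's range is limited). The gripper opens to 88 mm and grips with 3 to 60 N. Pads are 18 mm wide; open, the fingers measure 123 mm over their backs; the gripper's body (75 mm by 187 mm) begins 45 mm behind the grasp point.
Start: joints at [1.054, 0.181, 1.607, -0, 1.354, -0.206], TCP at [0.176, 0.547, 0.239] pointing down, gripper open.
Joint ranges: [-2.99, 2.99], [-0.89, 2.07], [0.3, 2.58], [-1.14, 4.28], [0, 2.63], [-3.12, 3.12]. Speed limits (rad/s): [2.57, 2.57, 3.01, 3.14, 3.14, 3.14].

INTERFACE

Orientations are given as a unit quaternion [w, x, y, z].
In Python, from bench import ctrl gives the robot as it stands. The module is installed in compiled form; this text tells all that it offers.
- The arm moves only by the tool apply_moves, never from a script. Its argument "steps" is a list of rows, each a list of 7 numbers: the opening, from -1 (shut) to 1 (fully open), then the shift along the tool's x, y, z in cm, then the turn, a rotation vector about the tool's x, y, z in rad. A call has exactly 10 rows; each row is the pose to reach, as a shift and turn from the pose commanded when the call began, along the tool's axes at that moment; what a row does not reach only later rows make up. A row lasts 1/8 s, in which the tool goes at most 62.5 mm and 10.7 degrees, less where a joint would pass 70% of its speed; a pose out of reach is approached as far as the arm can. A call with a gripper value outside its range is refused whole. The fingers move at their own pace and stop on an object; "grip_force" is the grip in N (left out, the last holds). Time passes only in rows, so rows that repeat a pose let the fingers close, or fill a call up. It gives the time, the measured TCP pose, the force and the opening at its end, in the units of the state.
- ctrl.get_state(): the state, without advancing time (a new reading comes with each control period).
- ctrl.read_camera(name): name is "scene" or "side" or "wrist"; returns the picture (420x560x3 uint8, blue, green, red); there is no depth.
- ctrl.get_calibration(name): a dict with "camera_matrix" (3x3 intrinsics, pixels), "world_to_cam" (4x4, takes a point from world to camera coordinates). Camera axes: x right, y up, looking along -z (the intrinsics and any distortion apply to the point x, -y, -z); pixel columns grow to the right and rows downward; lengths in m; the calibration is good to about 2 mm. A picture is of the moment at which its call begins: read the wrist's pose just before it. get_calibration takes no time and is no camera call; for the wrist camera it gives the pose at the moment of the call.
- ctrl.close_job(): hands the job in, once; it reports no verdict.
The state is a dict: "time_s": time; "joint_positions": joint angles; "joint_vel": joint speeds; "joint_torque": joint torques, N m; "eef_pos": TCP position; "orientation": TCP orientation; "force": force on the tool from outside, world axes, zero at the start; "moment": the same for the moment, N m; "width": finger opening in m.
Only numpy, scipy, OpenCV 4.12 (cv2) and the standard library are available. Lean on these libraries where they do the work, as an engineer would, in place of code of your own. Each camera call takes 0.05 s, during which the arm holds its last target.

## Working session

There is one attempt and no reset: what is moved stays moved. The work goes in short steps, Python scripts to look and compute and a tool call to move; the robot and the scene stay as the last step left them, time stands still between calls to the robot, and variables do not carry over. Pictures are saved under pics/ and viewed, and the job is handed in when it is done.

Besides the shell and the picture viewer there is one more tool, called after "Emit:" as a command line: name --pt "numbers of a row" for each row, then --argument value for the rest. apply_moves: Moves the arm, as the interface text tells. Its arguments: {"type":"object","properties":{"steps":{"type":"array"},"grip_force":{"type":"number"}},"required":["steps"]}

```bash
mkdir -p pics; python3 - <<'E'
from bench import ctrl
import cv2,numpy as np
s=ctrl.get_state();print(s)
for n in("scene","side","wrist"):
    c=ctrl.get_calibration(n);print(n,{k:np.round(v,4).tolist() if not isinstance(v,str) else v for k,v in c.items()})
    cv2.imwrite(f"pics/{n}0.png",ctrl.read_camera(n))
E
```

```text
{'time_s': 0.0, 'joint_positions': array([ 1.05367960e+00,  1.81531930e-01,  1.60799898e+00,  3.50114411e-06,
        1.35380148e+00, -2.06296327e-01]), 'joint_vel': array([ 0.00177087, -0.00013066,  0.00125447,  0.00086544, -0.00147457,
        0.00042137]), 'joint_torque': array([-3.43454321e-04, -4.33855140e+01, -3.41852224e+01,  7.01984949e-02,
        3.84597376e-02, -1.48934851e-04]), 'eef_pos': array([0.17556801, 0.546979  , 0.23781963]), 'orientation': array([ 3.56069911e-04,  8.08034516e-01,  5.89134504e-01, -7.93655784e-04]), 'force': array([0.25103125, 1.0054814 , 0.12269893]), 'moment': array([ 0.01681889, -0.03111454, -0.01419763]), 'width': 0.0880868925183024}
scene {'camera_matrix': [[504.2833, 0.0, 275.1002], [0.0, 504.2833, 218.7156], [0.0, 0.0, 1.0]], 'world_to_cam': [[0.82, -0.5722, -0.0151, -0.4616], [0.4563, 0.6375, 0.6208, -0.3521], [-0.3456, -0.5159, 0.7838, -1.1571], [0.0, 0.0, 0.0, 1.0]]}
side {'camera_matrix': [[486.1839, 0.0, 283.9896], [0.0, 486.1839, 196.9185], [0.0, 0.0, 1.0]], 'world_to_cam': [[-0.9633, -0.2681, 0.0095, 0.5853], [0.1018, -0.3326, 0.9376, -0.1074], [-0.2482, 0.9042, 0.3477, -1.2193], [0.0, 0.0, 0.0, 1.0]]}
wrist {'camera_matrix': [[295.9785, 0.0, 274.5565], [0.0, 295.9785, 211.6885], [0.0, 0.0, 1.0]], 'world_to_cam': [[0.3055, 0.9522, -0.0027, -0.5739], [-0.9014, 0.2883, -0.323, 0.0443], [-0.3068, 0.1011, 0.9464, -0.3912], [0.0, 0.0, 0.0, 1.0]]}
```

View pics/scene0.png

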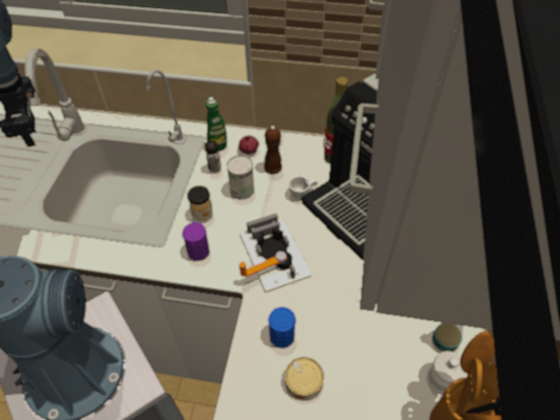

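View pics/side0.png

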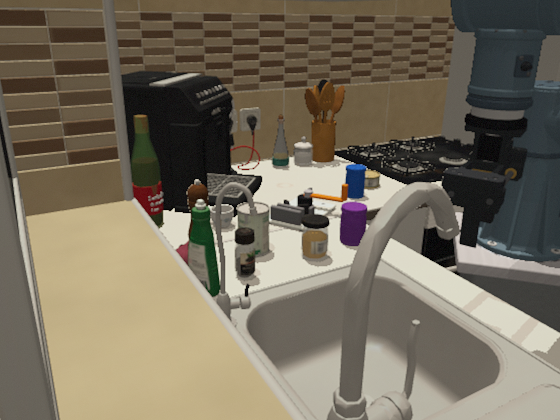

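View pics/wrist0.png

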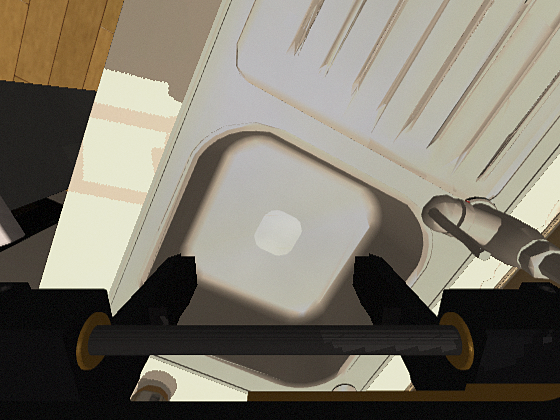

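Candidates in the scene view: honey jar with black lid and amber body (200,204); purple look-alike (196,241); blue look-alike (282,327); spice jar (213,156); tin (240,176); tuna tin (304,377). By the description it is (200,204), which I'll check in a close crop.

```bash
cat > h.py <<'E'
import numpy as np,cv2
from bench import ctrl
def ray(n,u,v,c=None):
    c=c or ctrl.get_calibration(n);K=np.array(c["camera_matrix"]);W=np.array(c["world_to_cam"])
    d=np.linalg.inv(K)@[u,v,1];d=np.array([d[0],-d[1],-d[2]])
    R=W[:3,:3];return -R.T@W[:3,3],R.T@d
def at(n,u,v,z,c=None):
    o,d=ray(n,u,v,c);return o+d*(z-o[2])/d[2]
def proj(n,P,c=None):
    c=c or ctrl.get_calibration(n);K=np.array(c["camera_matrix"]);W=np.array(c["world_to_cam"])
    P=np.atleast_2d(P);q=P@W[:3,:3].T+W[:3,3];q=q*[1,-1,-1];q=q@K.T;return q[:,:2]/q[:,2:]
def circ(c,r,z,n=60):
    t=np.linspace(0,2*np.pi,n);return np.c_[c[0]+r*np.cos(t),c[1]+r*np.sin(t),0*t+z]
E
python3 - <<'E'
import cv2
a=cv2.imread("pics/scene0.png")[120:310,160:340]
cv2.imwrite("pics/sc_crop.png",cv2.resize(a,None,fx=3.15,fy=3.15,interpolation=cv2.INTER_CUBIC))
a=cv2.imread("pics/side0.png")[160:280,220:400]
cv2.imwrite("pics/si_crop.png",cv2.resize(a,None,fx=4,fy=4,interpolation=cv2.INTER_CUBIC))
from h import *
c=at("scene",200,193,.094);print(c)
E
```

```text
[0.47643058 0.2290856  0.094     ]
```

View pics/sc_crop.png

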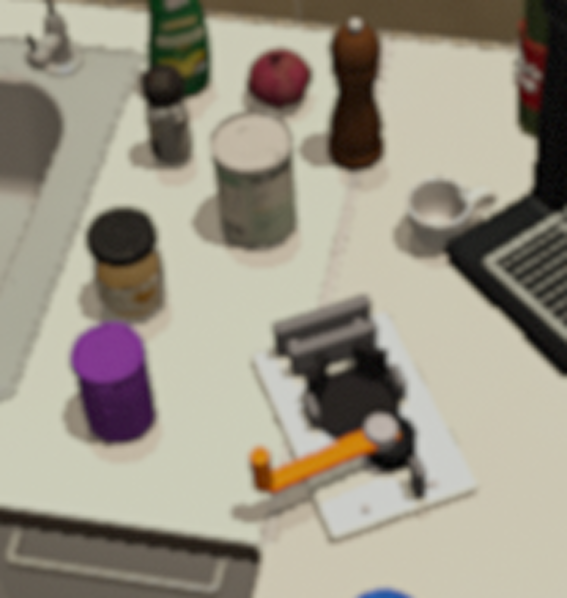

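View pics/si_crop.png

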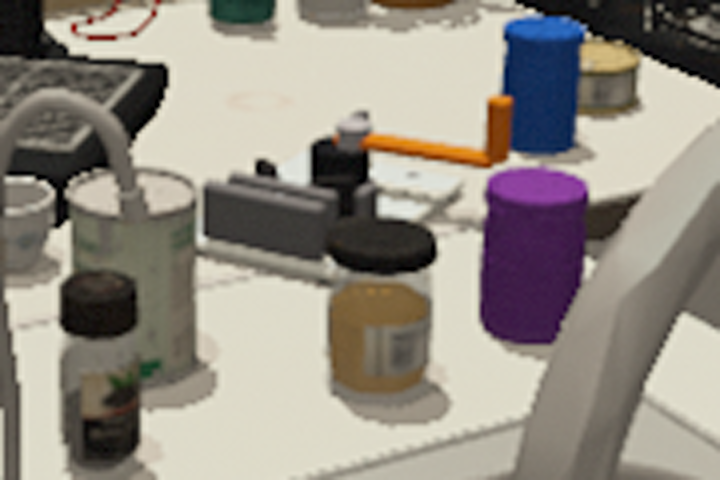

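```bash
python3 - <<'E'
from h import *
from scipy.optimize import least_squares
f=lambda x,y:(160+(x+.0)/3.15,120+y/3.15)
cs=[at("scene",*f(*p),.012)[:2] for p in[(475,490),(337,538),(253,358),(388,315)]]
print(np.round(cs,4))
c=np.array(cs);print([np.linalg.norm(c[i]-c[(i+1)%4]) for i in range(4)])
mod=np.array([[.065,-.1],[-.065,-.1],[-.065,.1],[.065,.1]])
def r(p):
    C,S=np.cos(p[2]),np.sin(p[2]);return (mod@np.array([[C,S],[-S,C]])+p[:2]-c).ravel()
s=least_squares(r,[.5,.0,0]);print(s.x,s.fun.reshape(4,2))
p=s.x;C,S=np.cos(p[2]),np.sin(p[2]);R=np.array([[C,-S],[S,C]])
seat=p[:2]+R@[0,.014];piv=p[:2]+R@[0,-.043]
print("seat",seat,"piv",piv)
print("post top",at("scene",*f(260,452),.093))
print("post top side",at("side",220+500/4,160+98/4,.093))
print("pivot cap side",at("scene",*f(382,425),.06))
print("jar scene",at("scene",*f(122,233),.094),"side",at("side",220+383/4,160+238/4,.094))
print("purple top",at("scene",*f(110,352),.094), "tin",at("scene",*f(253,142),.11))
# overlay
im=cv2.imread("pics/scene0.png")
def dr(P,col):
    q=proj("scene",P);im2=np.round((q-[160,120])*3.15*8).astype(int)
    cv2.polylines(big,[im2.reshape(-1,1,2)],True,col,1,cv2.LINE_AA,3)
big=cv2.imread("pics/sc_crop.png")
w=lambda m,z:np.c_[m@R.T+p[:2],np.full(len(m),z)]
dr(w(mod,.012),(0,0,255))
dr(circ(seat,.03,.012),(0,255,0));dr(circ(piv,.01,.052),(255,0,0))
j=at("scene",*f(122,233),.094);dr(circ(j,.031,.094),(0,255,255));dr(circ(j,.031,0),(0,255,255))
cv2.imwrite("pics/ov1.png",big)
E
```

```text
[[ 0.5952 -0.1143]
 [ 0.4782 -0.0861]
 [ 0.5199  0.1044]
 [ 0.6429  0.0748]]
[np.float64(0.12032720097486449), np.float64(0.1949634896986944), np.float64(0.12657319702111874), np.float64(0.1950241700956014)]
[ 0.55907185 -0.00527616 -0.23256602] [[ 0.00404678 -0.00331117]
 [-0.00547077 -0.00152213]
 [-0.00099973  0.00262513]
 [ 0.00242372  0.00220817]]
seat [0.56229851 0.00834693] piv [ 0.54916142 -0.04711853]
post top [ 0.44789304 -0.02927911  0.093     ]
post top side [ 0.44372144 -0.02640416  0.093     ]
pivot cap side [ 0.55180574 -0.04492992  0.06      ]
jar scene [0.47190053 0.22805108 0.094     ] side [0.46857205 0.23746173 0.094     ]
purple top [0.40067243 0.12193649 0.094     ] tin [0.61432766 0.24029868 0.11      ]
```

View pics/ov1.png

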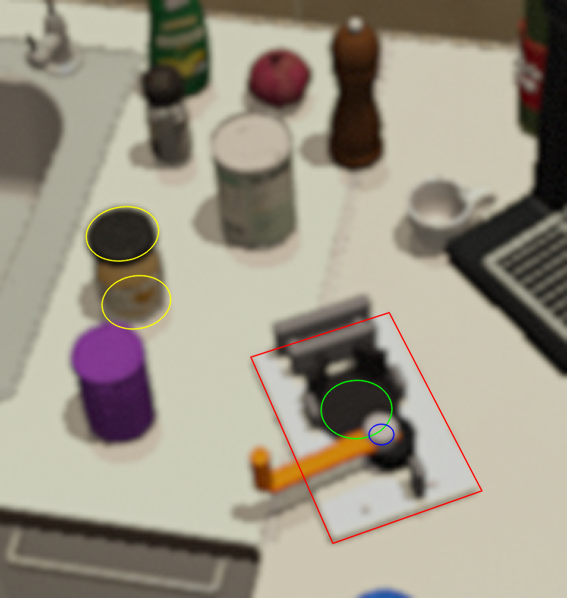

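The crop shows the black lid over amber glass, with a label, so the choice is right. Next I'll move above and between the jar and the holder for a closer wrist view.

```bash
cat >> h.py <<'E'
from scipy.spatial.transform import Rotation as Ro
def go(p,yaw):
    "shift cm and rotvec in tool axes from the present measured pose; tool pointing down, tool x at yaw"
    s=ctrl.get_state();w,x,y,z=s["orientation"];R=Ro.from_quat([x,y,z,w])
    T=Ro.from_matrix(np.array([[np.cos(yaw),np.sin(yaw),0],[np.sin(yaw),-np.cos(yaw),0],[0,0,-1.]]))
    sh=R.inv().apply(np.array(p)-s["eef_pos"])*100
    print("shift",np.round(sh,2),"turn",np.round((R.inv()*T).as_rotvec(),3),"at",np.round(s["eef_pos"],4),"F",np.round(s["force"],1),"t",round(s["time_s"],2))
E
python3 -c "
from h import *
go([.5,.2,.28],-.233)"
```

```text
shift [-23.13  41.5   -4.18] turn [1.000e-03 1.000e-03 1.493e+00] at [0.1756 0.5471 0.238 ] F [ 0.1 -0.5 -0.3] t 0.15
```

Emit:
apply_moves --pt "1 -2.3 4.2 -4.2 0 0 0.15" --pt "1 -4.6 8.3 -4.2 0 0 0.3" --pt "1 -7 12.5 -4.2 0 0 0.45" --pt "1 -9.3 16.6 -4.2 0 0 0.6" --pt "1 -11.6 20.8 -4.2 0 0 0.75" --pt "1 -13.9 24.9 -4.2 0 0 0.9" --pt "1 -16.2 29 -4.2 0 0 1.05" --pt "1 -18.5 33.2 -4.2 0 0 1.2" --pt "1 -20.8 37.4 -4.2 0 0 1.35" --pt "1 -23.1 41.5 -4.2 0 0 1.49"

```text
time_s: 1.4
eef_pos: [0.5011, 0.1993, 0.2805]
orientation: [-0.0, 0.993, -0.117, -0.0]
force: [0.7, 0.3, 0.6]
width: 0.0881
```

```bash
python3 - <<'E'
from h import *
import pickle
im=ctrl.read_camera("wrist");c=ctrl.get_calibration("wrist");print(ctrl.get_state()["eef_pos"],ctrl.get_state()["joint_vel"])
im=ctrl.read_camera("wrist");c=ctrl.get_calibration("wrist")
pickle.dump(c,open("w1.pkl","wb"));cv2.imwrite("pics/w1.png",im)
E
```

```text
[0.50447329 0.19528172 0.28040092] [ 0.06095776 -0.02689152  0.03738124  0.01510609  0.0090377  -0.09311612]
```

View pics/w1.png

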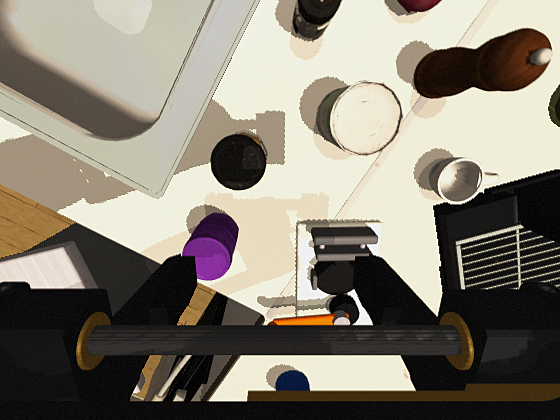

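The wrist view shows the honey jar's black lid at (238,161), the purple one at (212,250), the tin at (366,118), and the holder at (335,265), partly hidden by the gripper. I'll measure the lid by circle fit.

```bash
python3 - <<'E'
from h import *
im=ctrl.read_camera("wrist");c=ctrl.get_calibration("wrist");print(np.abs(ctrl.get_state()["joint_vel"]).max())
cv2.imwrite("pics/w2.png",im)
print("pred lid", proj("wrist",[[.470,.232,.094]],c))
g=im.max(2);m=(g<75).astype(np.uint8);m[:, :195]=0;m[:,285:]=0;m[:120]=0;m[205:]=0
n,l,st,ce=cv2.connectedComponentsWithStats(m);i=1+st[1:,4].argmax();print(st[i],ce[i])
ct=max(cv2.findContours((l==i).astype(np.uint8),0,1)[0],key=len)
print(cv2.minEnclosingCircle(ct),cv2.fitEllipse(ct))
a=cv2.resize(im[115:210,180:300],None,fx=5,fy=5,interpolation=cv2.INTER_CUBIC)
cv2.imwrite("pics/w2c.png",a)
b=cv2.resize(im[200:380,230:400],None,fx=3.3,fy=3.3,interpolation=cv2.INTER_CUBIC)
cv2.imwrite("pics/w2h.png",b)
for z in(.094,):
  u,v=cv2.fitEllipse(ct)[0];print(at("wrist",u,v,z,c))
print("tin",at("wrist",366,118,.11,c))
E
```

```text
0.04787749110221131
pred lid [[240.96162734 166.28327063]]
[ 213  135   56   56 2409] [240.13740141 162.74636779]
((240.5570526123047, 162.47305297851562), 28.196123123168945) ((240.15744018554688, 162.72434997558594), (54.05453109741211, 55.01460647583008), 159.27442932128906)
[0.47019086 0.23606696 0.094     ]
tin [0.60909694 0.25259201 0.11      ]
```

View pics/w2c.png

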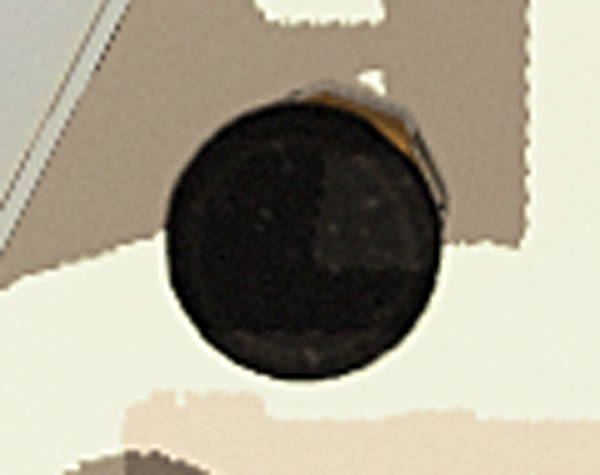

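View pics/w2h.png

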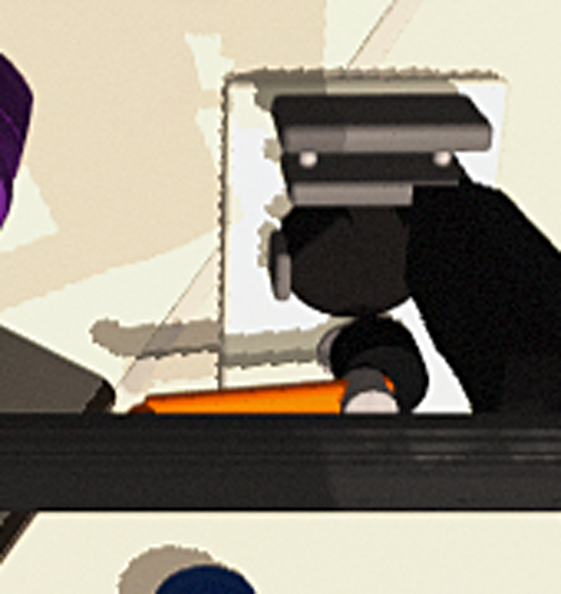

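Jar lid centre is at (0.470, 0.236), and the lid comes out at 61 mm across, as specified. Next I'll move so that the wrist camera sees the whole holder.

```bash
python3 -c "
from h import *
go([.53,-.14,.28],-.233)"
```

```text
shift [1.064e+01 3.231e+01 2.000e-02] turn [ 0.     0.001 -0.   ] at [0.5012 0.199  0.2801] F [ 0.6  0.2 -0.3] t 1.55
```

Emit:
apply_moves --pt "1 1.5 4.6 0 0 0 0" --pt "1 3 9.2 0 0 0 0" --pt "1 4.5 13.8 0 0 0 0" --pt "1 6.1 18.4 0 0 0 0" --pt "1 7.6 23 0 0 0 0" --pt "1 9 27.6 0 0 0 0" --pt "1 10.6 32.3 0 0 0 0" --pt "1 10.6 32.3 0 0 0 0" --pt "1 10.6 32.3 0 0 0 0" --pt "1 10.6 32.3 0 0 0 0"

```text
time_s: 2.8
eef_pos: [0.5298, -0.1362, 0.2807]
orientation: [-0.0, 0.994, -0.114, -0.0]
force: [-0.5, 0.2, -0.4]
width: 0.0878
```

```bash
python3 - <<'E'
from h import *
import pickle
im=ctrl.read_camera("wrist");c=ctrl.get_calibration("wrist");print(ctrl.get_state()["eef_pos"],np.abs(ctrl.get_state()["joint_vel"]).max())
pickle.dump(c,open("w3.pkl","wb"));cv2.imwrite("pics/w3.png",im)
E
```

```text
[ 0.52988605 -0.1364037   0.28078836] 0.005093830269867412
```

View pics/w3.png

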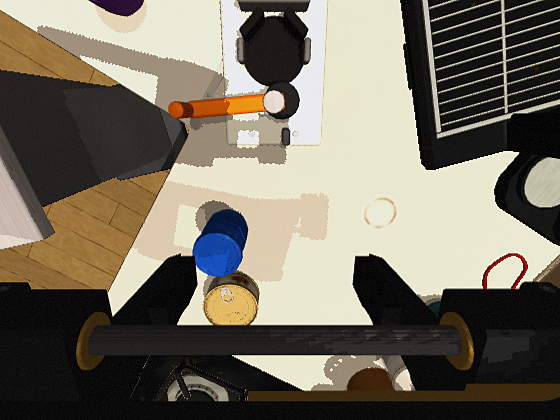

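The holder is at the image top (270,70), with the post at (177,109) and pivot cap at (274,100). I'll back up about 9 cm to get all of it in.

Emit:
apply_moves --pt "1 0 -4 0 0 0 0" --pt "1 0 -8 0 0 0 0" --pt "1 0 -9 0 0 0 0" --pt "1 0 -9 0 0 0 0" --pt "1 0 -9 0 0 0 0" --pt "1 0 -9 0 0 0 0" --pt "1 0 -9 0 0 0 0" --pt "1 0 -9 0 0 0 0" --pt "1 0 -9 0 0 0 0" --pt "1 0 -9 0 0 0 0"

```text
time_s: 4.1
eef_pos: [0.5504, -0.0504, 0.2807]
orientation: [-0.0, 0.993, -0.115, -0.0]
force: [0.0, -0.4, 0.0]
width: 0.0881
```

```bash
python3 - <<'E'
from h import *
import pickle
im=ctrl.read_camera("wrist");c=ctrl.get_calibration("wrist");print(ctrl.get_state()["eef_pos"],np.abs(ctrl.get_state()["joint_vel"]).max())
pickle.dump(c,open("w4.pkl","wb"));cv2.imwrite("pics/w4.png",im)
b=cv2.resize(im[60:250,150:350],None,fx=3.15,fy=3.15,interpolation=cv2.INTER_CUBIC)
cv2.imwrite("pics/w4c.png",b)
E
```

```text
[ 0.55040093 -0.05041054  0.28073084] 0.0017210025373779214
```

View pics/w4c.png

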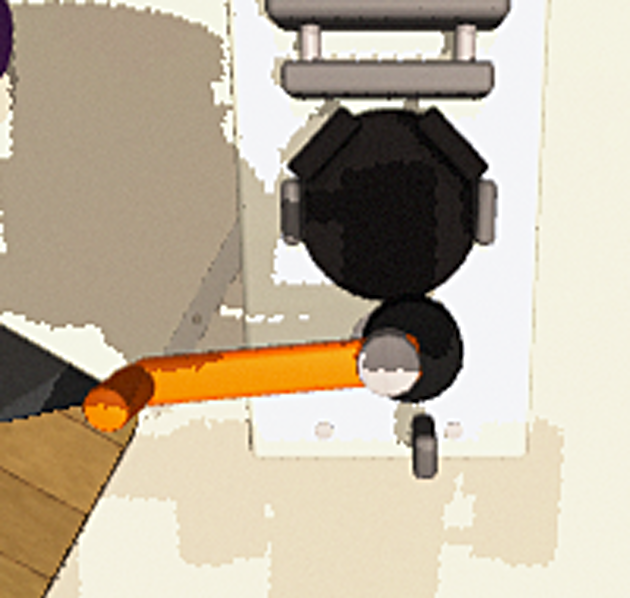

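```bash
cat > fit.py <<'E'
from h import *
import pickle
from scipy.optimize import least_squares
c=pickle.load(open("w4.pkl","rb"));k=3.15
f=lambda x,y:(150+(x+.5)/k-.5,60+(y+.5)/k-.5)
inv=lambda q:((q-[150,60]+.5)*k-.5)
bl=at("wrist",*f(254,457),.012,c);br=at("wrist",*f(527,455),.012,c)
print("width",np.linalg.norm(bl-br),"yaw bottom edge",np.arctan2(*(br-bl)[[1,0]]))
l2=at("wrist",*f(230,20),.012,c);r2=at("wrist",*f(551,0),.012,c)
for a,b in((bl,l2),(br,r2)):
    d=b-a;print("side yaw",np.arctan2(-d[0],d[1]))
L=np.array
def H(p,m):  # holder -> world
    C,S=np.cos(p[2]),np.sin(p[2]);m=np.atleast_2d(m);return np.c_[m[:,:2]@L([[C,S],[-S,C]])+p[:2],m[:,2]]
obs=L([[254,457],[527,455],[390,208],[106,409]])
def res(p):
    m=L([[-.065,-.1,.012],[.065,-.1,.012],[0,.014,.012],[-.105*np.cos(p[3]),-.043-.105*np.sin(p[3]),.093]])
    q=inv(proj("wrist",H(p,m),c))
    r=[(q-obs).ravel()]
    # edges: distance of observed edge pts to model edge
    for o,s in(((230,20),-1),((551,0),1)):
        w=at("wrist",*f(*o),.012,c);C,S=np.cos(p[2]),np.sin(p[2]);d=w[:2]-p[:2]
        r.append([((d@[C,S])-s*.065)*1000*2.2])
    return np.concatenate(r)
s=least_squares(res,[.559,-.005,-.233,.1]);p=s.x
print("p",p,"res",np.round(s.fun,1))
print("seat",H(p,[0,.014,.012]),"piv",H(p,[0,-.043,.012]),"post",H(p,[-.105*np.cos(p[3]),-.043-.105*np.sin(p[3]),.07]))
np.save("p.npy",p)
big=cv2.imread("pics/w4c.png")
def dr(P,col):
    q=np.round(inv(proj("wrist",P,c))*8).astype(int);cv2.polylines(big,[q.reshape(-1,1,2)],True,col,1,cv2.LINE_AA,3)
dr(H(p,L([[-.065,-.1,.012],[.065,-.1,.012],[.065,.1,.012],[-.065,.1,.012]])),(0,0,255))
dr(circ(H(p,[0,.014,0])[0],.031,.013),(0,255,0))
dr(circ(H(p,[0,-.043,0])[0],.01,.06),(255,0,0))
dr(circ(H(p,[-.105*np.cos(p[3]),-.043-.105*np.sin(p[3]),.07])[0],.009,.093),(255,0,0))
a=p[3]
for t in(np.pi/2,-np.pi/2,0,np.pi):
    cc=L([.01*np.cos(a+t),-.043+.01*np.sin(a+t),0]);
    if t==0: dr(circ(H(p,cc)[0],.022,.041),(0,255,255))
cv2.imwrite("pics/ov4.png",big)
E
python3 fit.py
```

```text
width 0.12700273808721876 yaw bottom edge -0.22201213185624882
side yaw -0.22581263798337192
side yaw -0.23355499767168145
p [ 0.56098055  0.00125875 -0.22828439  0.11280741] res [-2.9  1.9  3.3  3.5  0.1 -4.3  0.2 -0.   2.  -1.3]
seat [[0.56414884 0.01489553 0.012     ]] piv [[ 0.55124936 -0.04062567  0.012     ]] post [[ 0.44694866 -0.02852751  0.07      ]]
```

View pics/ov4.png

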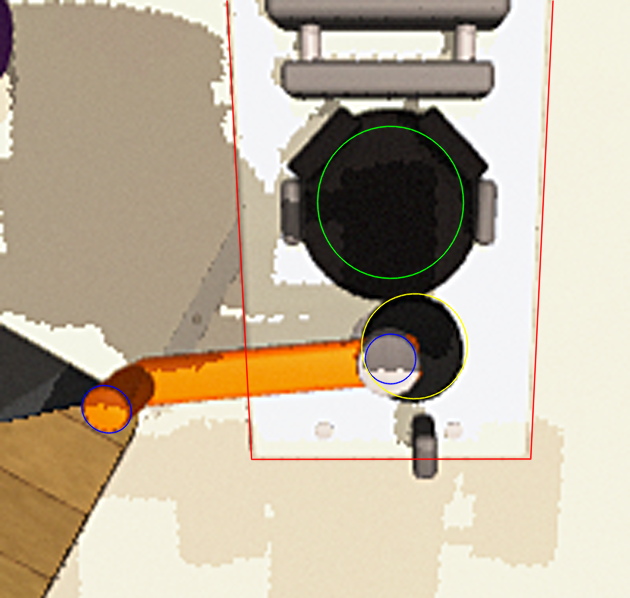

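```bash
python3 - <<'E'
from h import *
import pickle
c4=pickle.load(open("w4.pkl","rb"));c3=pickle.load(open("w3.pkl","rb"))
for n,c,box in(("w4",c4,(60,250,150,350)),("w3",c3,(0,190,170,370))):
    im=cv2.imread(f"pics/{n}.png");a=im[box[0]:box[1],box[2]:box[3]]
    a=np.clip(a.astype(float)*1.0,0,255).astype(np.uint8)
    g=np.clip(((a/255.)**.5)*255,0,255).astype(np.uint8)
    cv2.imwrite(f"pics/{n}g.png",cv2.resize(g[(0 if n=="w3" else 20):(120 if n=="w3" else 140),40:140],None,fx=5,fy=5,interpolation=cv2.INTER_CUBIC))
E
```

```text
(no output)
```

View pics/w4g.png

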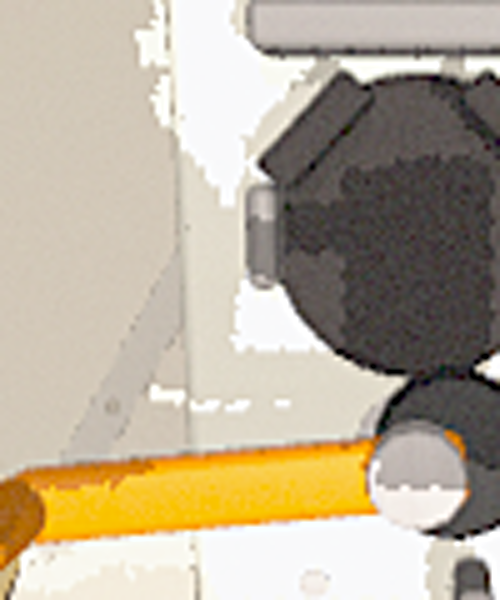

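View pics/w3g.png

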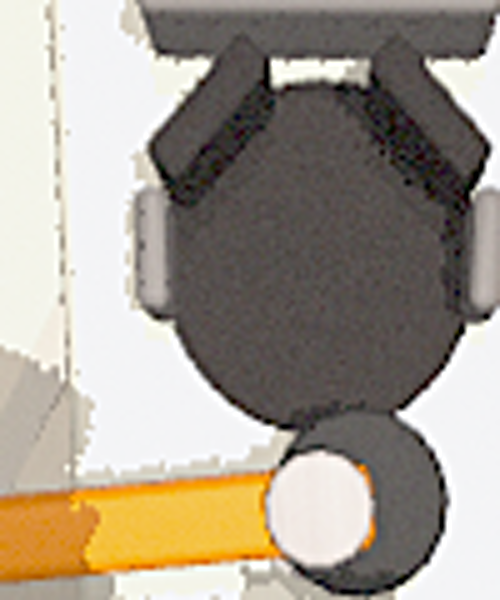

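```bash
python3 - <<'E'
from h import *
import pickle
c4=pickle.load(open("w4.pkl","rb"));c3=pickle.load(open("w3.pkl","rb"))
p=np.load("p.npy");C,S=np.cos(p[2]),np.sin(p[2]);R=np.array([[C,-S],[S,C]])
def loc(w): return np.round((R.T@(w[:2]-p[:2]))*1000,1)
f4=lambda x,y:(190+(x+.5)/5-.5,80+(y+.5)/5-.5);f3=lambda x,y:(210+(x+.5)/5-.5,(y+.5)/5-.5)
def circfit(P):
    P=np.array(P);A=np.c_[2*P,np.ones(len(P))];s=np.linalg.lstsq(A,(P**2).sum(1),rcond=None)[0];return s[:2],np.sqrt(s[2]+s[0]**2+s[1]**2)
m4=[f4(*q) for q in[(425,75),(435,377),(340,350),(300,305),(385,80),(370,366)]]
m3=[f3(*q) for q in[(315,82),(290,430),(250,420),(185,345),(210,390),(462,335),(425,390),(350,85)]]
for nm,m,c in(("w4",m4,c4),("w3",m3,c3)):
    W=[at("wrist",*q,.0135,c)[:2] for q in m];print(nm,"mat loc",[loc(w).tolist() for w in W]);ce,r=circfit(W);print("mat",ce,r,loc(ce))
# cam circle z=.041
k4=[f4(*q) for q in[(382,415),(410,378),(450,365),(458,538)]];
k3=[f3(*q) for q in[(290,440),(310,418),(360,405),(415,425),(447,500),(430,560),(390,592),(355,592),(325,575)]]
for nm,m,c in(("w4",k4,c4),("w3",k3,c3)):
    W=[at("wrist",*q,.041,c)[:2] for q in m];ce,r=circfit(W);print(nm,"cam",ce,r,loc(ce))
a=p[3];print("model cam",np.array([10*np.cos(a),-43+10*np.sin(a)]))
# cap
for nm,q,c in(("w4",f4(418,476),c4),("w3",f3(320,507),c3)):
    for z in(.055,.065,.075): print(nm,"cap",z,loc(at("wrist",*q,z,c)))
E
```

```text
w4 mat loc [[1.5, 51.1], [4.2, -26.6], [-21.9, -19.2], [-32.6, -7.1], [-8.8, 49.9], [-13.7, -23.6]]
mat [0.56488377 0.01289437] 0.03890566519443609 [ 1.2 12.2]
w3 mat loc [[-1.7, 50.6], [-8.2, -26.5], [-18.5, -24.1], [-34.6, -6.7], [-28.6, -17.1], [35.3, -4.3], [26.2, -17.0], [6.7, 50.0]]
mat [0.56291045 0.01251552] 0.039210591323163915 [-0.7 11.4]
w4 cam [ 0.56196757 -0.0424127 ] 0.023064225015300453 [ 10.8 -42.3]
w3 cam [ 0.56039622 -0.04385951] 0.021413141025319805 [  9.6 -44.1]
model cam [  9.93643989 -41.87431691]
w4 cap 0.055 [ -0.4 -45.7]
w4 cap 0.065 [ -0.3 -43.6]
w4 cap 0.075 [ -0.3 -41.5]
w3 cap 0.055 [ -0.4 -46.2]
w3 cap 0.065 [ -0.4 -46.5]
w3 cap 0.075 [ -0.3 -46.7]
```

Mat and cam fits from two views put the seat about 2 mm further to -y than the corner fit did: seat ≈ (0.5637, 0.0128), yaw -0.228. Now to the jar.

```bash
python3 -c "
from h import *
go([.470,.236,.20],-.228)"
```

```text
shift [-14.36 -26.05   8.07] turn [-0.    -0.    -0.002] at [ 0.5504 -0.0504  0.2807] F [-0.  -0.5 -0.2] t 4.15
```

Emit:
apply_moves --pt "1 -2.1 -3.7 0 0 0 0" --pt "1 -4.1 -7.4 0 0 0 0" --pt "1 -6.2 -11.2 0 0 0 0" --pt "1 -8.2 -14.9 0 0 0 0" --pt "1 -10.3 -18.6 0 0 0 0" --pt "1 -12.3 -22.3 2 0 0 0" --pt "1 -14.4 -26.0 5 0 0 0" --pt "1 -14.4 -26.0 8.1 0 0 0" --pt "1 -14.4 -26.0 8.1 0 0 0" --pt "1 -14.4 -26.0 8.1 0 0 0"

```text
time_s: 5.4
eef_pos: [0.4703, 0.2354, 0.2009]
orientation: [-0.0, 0.993, -0.115, 0.001]
force: [0.9, -0.1, 1.7]
width: 0.0879
```

```bash
python3 - <<'E'
from h import *
im=ctrl.read_camera("wrist");c=ctrl.get_calibration("wrist")
cv2.imwrite("pics/w5.png",im)
cv2.imwrite("pics/s5.png",ctrl.read_camera("scene"))
go([.470,.236,.05],-.228)
print(proj("wrist",[[.470,.236,.094]],c))
E
```

```text
shift [-0.12 -0.03 15.14] turn [-0.001 -0.003 -0.003] at [0.4707 0.2354 0.2014] F [ 0.2 -0.   0.4] t 5.5
[[273.51756616 209.35430763]]
```

View pics/w5.png

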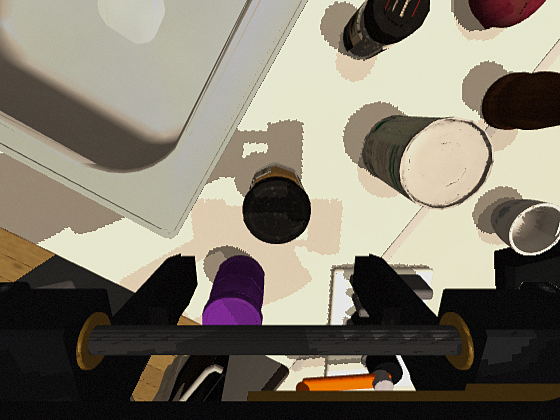

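View pics/s5.png

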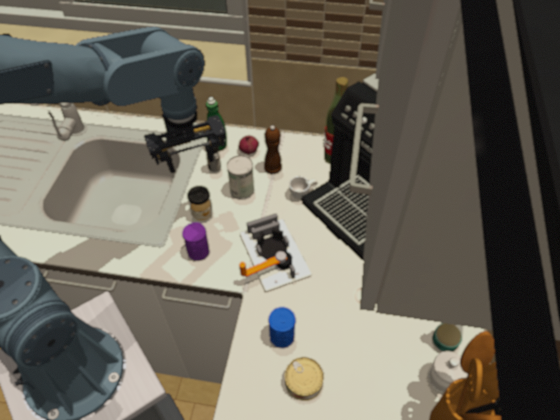

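The lid is at (277,209) against a predicted (273.5,209). The earlier frame was taken with the arm still settling, so I'll refit here.

```bash
python3 - <<'E'
from h import *
im=ctrl.read_camera("wrist");c=ctrl.get_calibration("wrist")
g=im.max(2);m=(g<75).astype(np.uint8);m[:,:230]=0;m[:,325:]=0;m[:165]=0;m[250:]=0
n,l,st,ce=cv2.connectedComponentsWithStats(m);i=1+st[1:,4].argmax();print(st[i])
ct=max(cv2.findContours((l==i).astype(np.uint8),0,1)[0],key=len);e=cv2.fitEllipse(ct);print(e)
j=at("wrist",*e[0],.094,c);print(j);go([j[0],j[1],.05],-.228)
E
```

```text
[ 242  176   68   68 3629]
((275.4409484863281, 209.5275115966797), (66.84223937988281, 67.37397766113281), 119.93440246582031)
[0.47169059 0.23539532 0.094     ]
shift [ 6.000e-02 -1.000e-02  1.513e+01] turn [-0.001 -0.002 -0.003] at [0.4706 0.2353 0.2013] F [ 0.2 -0.4  0.2] t 5.55
```

Emit:
apply_moves --pt "1 0.1 0 3 0 0 0" --pt "1 0.1 0 6 0 0 0" --pt "1 0.1 0 9 0 0 0" --pt "1 0.1 0 11 0 0 0" --pt "1 0.1 0 13 0 0 0" --pt "1 0.1 0 14.5 0 0 0" --pt "1 0.1 0 15.1 0 0 0" --pt "1 0.1 0 15.1 0 0 0" --pt "1 0.1 0 15.1 0 0 0" --pt "1 0.1 0 15.1 0 0 0"

```text
time_s: 6.8
eef_pos: [0.4709, 0.2355, 0.0494]
orientation: [-0.0, 0.993, -0.115, 0.001]
force: [-0.2, 0.1, 0.0]
width: 0.088
```

```bash
python3 - <<'E'
from h import *
a=ctrl.read_camera("scene")[100:260,130:290];b=ctrl.read_camera("side")[150:290,240:400]
cv2.imwrite("pics/d6.png",np.hstack([cv2.resize(a,(400,400)),cv2.resize(b,(400,400))]))
go([.4717,.2354,.05],-.228)
E
```

```text
shift [ 0.09 -0.02 -0.08] turn [-0.    -0.001 -0.002] at [0.4708 0.2355 0.0492] F [-0.4 -0.4  0.7] t 6.9
```

View pics/d6.png

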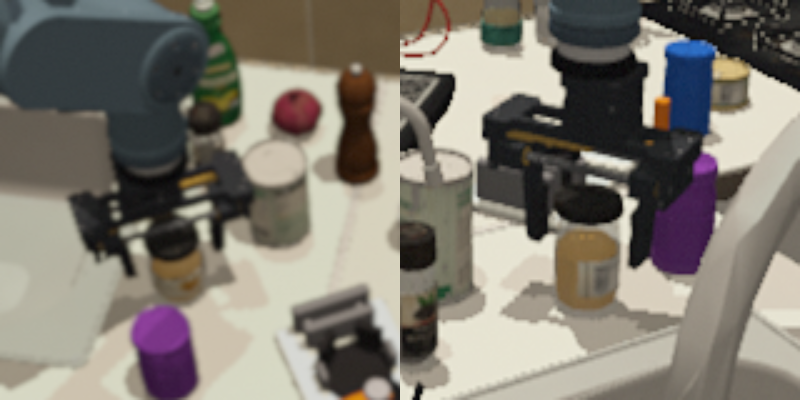

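Fingers straddle the jar at mid-height, clear of the tin and the purple look-alike. Close.

Emit:
apply_moves --pt "-0.2 0 0 0 0 0 0" --pt "-1 0 0 0 0 0 0" --pt "-1 0 0 0 0 0 0" --pt "-1 0 0 0 0 0 0" --pt "-1 0 0 0 0 0 0" --pt "-1 0 0 0 0 0 0" --pt "-1 0 0 0 0 0 0" --pt "-1 0 0 -1 0 0 0" --pt "-1 0 0 -2 0 0 0" --pt "-1 0 0 -3 0 0 0" --grip_force 25

```text
time_s: 8.15
eef_pos: [0.47, 0.2354, 0.0793]
orientation: [0.0, 0.993, -0.115, -0.0]
force: [0.8, 0.3, -3.7]
width: 0.0623
```

```bash
python3 - <<'E'
from h import *
a=ctrl.read_camera("scene")[100:260,130:290];b=ctrl.read_camera("side")[150:290,240:400]
cv2.imwrite("pics/d7.png",np.hstack([cv2.resize(a,(400,400)),cv2.resize(b,(400,400))]))
print(ctrl.get_state()["width"],ctrl.get_state()["force"],ctrl.get_state()["moment"])
go([.4717,.2354,.20],-.228)
E
```

```text
0.062403591567026455 [ 0.04441254  0.4157238  -3.37650845] [-0.01370529  0.09207111 -0.00841461]
shift [  0.07   0.   -11.98] turn [-0.001 -0.002 -0.002] at [0.4712 0.2356 0.0802] F [ 0.   0.4 -3.4] t 8.25
```

View pics/d7.png

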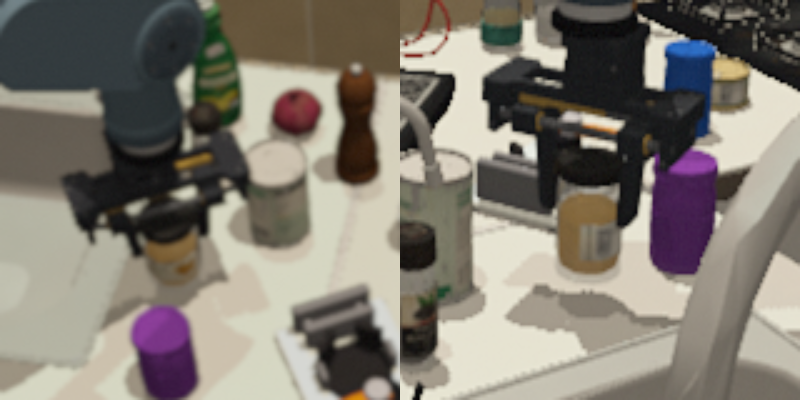

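Held: width 62 mm, weight 3.4 N. Carrying it to above the seat.

```bash
python3 -c "
from h import *
go([.5637,.0128,.14],-.228)"
```

```text
shift [14.09 19.59 -5.97] turn [-0.001 -0.002 -0.002] at [0.4712 0.2356 0.0802] F [ 0.   0.4 -3.4] t 8.25
```

Emit:
apply_moves --pt "-1 0 0 -3 0 0 0" --pt "-1 1 1 -6 0 0 0" --pt "-1 3 4 -6 0 0 0" --pt "-1 5.2 7.3 -6 0 0 0" --pt "-1 7.5 10.5 -6 0 0 0" --pt "-1 9.8 13.7 -6 0 0 0" --pt "-1 12 16.7 -6 0 0 0" --pt "-1 13.5 18.7 -6 0 0 0" --pt "-1 14.1 19.6 -6 0 0 0" --pt "-1 14.1 19.6 -6 0 0 0"

```text
time_s: 9.5
eef_pos: [0.5628, 0.0123, 0.1384]
orientation: [-0.0, 0.993, -0.115, -0.0]
force: [0.4, -0.0, -3.7]
width: 0.0628
```

```bash
python3 - <<'E'
from h import *
a=ctrl.read_camera("scene");b=ctrl.read_camera("side")
cv2.imwrite("pics/s8.png",a);cv2.imwrite("pics/i8.png",b);
cv2.imwrite("pics/d8.png",np.hstack([cv2.resize(a[180:320,200:340],(400,400)),cv2.resize(b[130:270,240:380],(400,400))]))
go([.5637,.0128,.10],-.228)
E
```

```text
shift [0.14 0.02 3.85] turn [-0.     0.001 -0.002] at [0.5624 0.0133 0.1385] F [-0.2  0.1 -4.3] t 9.6
```

View pics/d8.png

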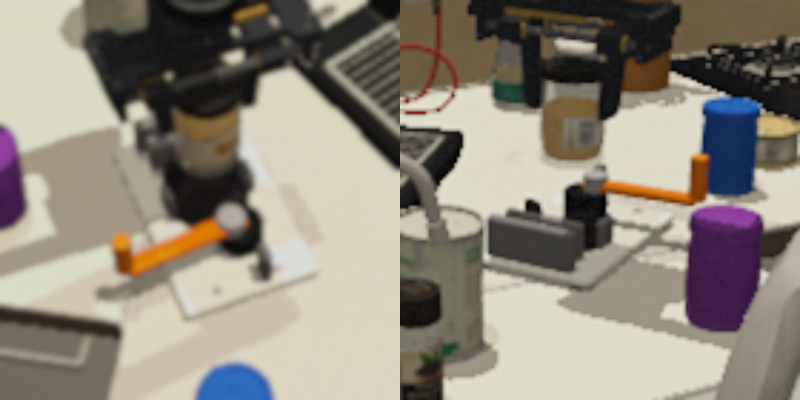

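Jar is upright over the holder. I'll cross-check the seat estimate against the scene and side cameras by overlay.

```bash
cat > ov.py <<'E'
from h import *
seat=np.array([.5637,.0128]);yaw=-.228;C,S=np.cos(yaw),np.sin(yaw);R=np.array([[C,-S],[S,C]])
def W(x,y,z): return np.r_[seat+R@[x,y-.014],z]
def ov(img,cam,box,k,out,jar=None):
    a=cv2.resize(img[box[0]:box[1],box[2]:box[3]],None,fx=k,fy=k,interpolation=cv2.INTER_CUBIC)
    def dr(P,col):
        q=((proj(cam,P)-[box[2],box[0]]+.5)*k-.5)*8
        cv2.polylines(a,[np.round(q).astype(int).reshape(-1,1,2)],True,col,1,cv2.LINE_AA,3)
    dr(circ(W(0,.014,0),.039,.0135),(0,255,0))
    dr(np.array([W(x,y,.012) for x,y in((-.065,-.1),(.065,-.1),(.065,.1),(-.065,.1))]),(0,0,255))
    al=.113;dr(circ(W(.01*np.cos(al),-.043+.01*np.sin(al),0),.022,.041),(0,255,255))
    dr(circ(W(-.105*np.cos(al),-.043-.105*np.sin(al),0),.009,.093),(255,0,0))
    if jar is not None:
        dr(circ(jar,.031,jar[2]),(255,0,255));dr(circ(jar,.031,jar[2]-.094),(255,0,255))
    cv2.imwrite(out,a)
if __name__=="__main__":
    ov(cv2.imread("pics/scene0.png"),"scene",(205,305,225,325),5.5,"pics/o_s.png")
    ov(cv2.imread("pics/side0.png"),"side",(170,250,260,380),6,"pics/o_i.png")
    s=ctrl.get_state()["eef_pos"];j=np.r_[s[:2],s[2]-.0492+.094]
    ov(cv2.imread("pics/s8.png"),"scene",(175,305,215,345),4.3,"pics/o_s8.png",j)
    ov(cv2.imread("pics/i8.png"),"side",(130,250,260,380),5,"pics/o_i8.png",j)
E
python3 ov.py; python3 -c "
import cv2,numpy as np
a=cv2.imread('pics/o_s8.png');b=cv2.imread('pics/o_i8.png');cv2.imwrite('pics/o8.png',np.hstack([cv2.resize(a,(400,400)),cv2.resize(b,(400,400))]))"
```

```text
(no output)
```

View pics/o_s.png

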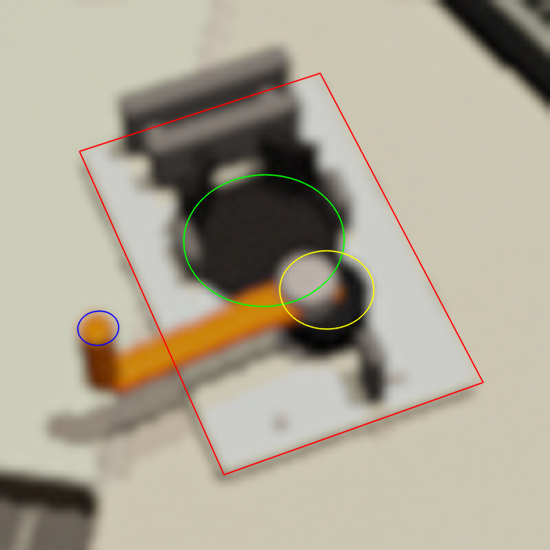

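View pics/o_i.png

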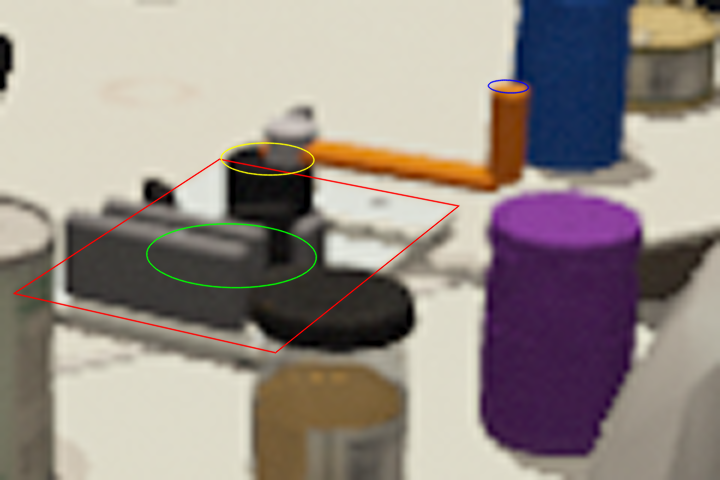

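View pics/o8.png

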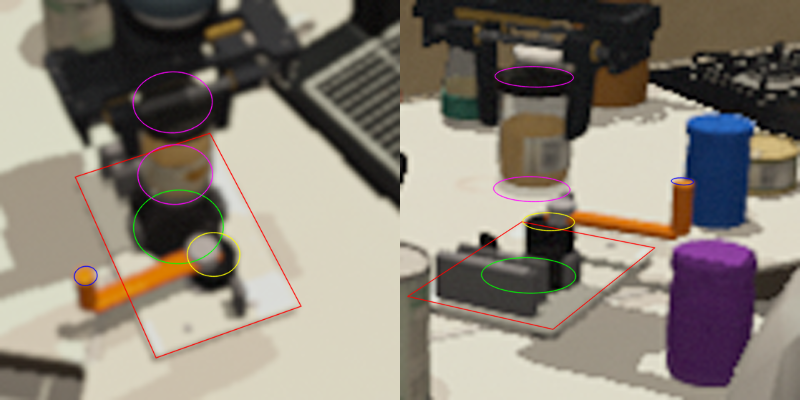

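Overlays agree within about 2 mm in both cameras. State readings are noisy, so I'll average several before the descent.

```bash
cat >> h.py <<'E'
def avg(n=8):
    P=[];F=[];M=[]
    for i in range(n):
        s=ctrl.get_state();P.append(s["eef_pos"]);F.append(s["force"]);M.append(s["moment"]);ctrl.read_camera("wrist")
    print("avg pos",np.round(np.mean(P,0),4),"sd",np.round(np.std(P,0),4),"F",np.round(np.mean(F,0),2),"M",np.round(np.mean(M,0),3),"w",round(s["width"],4),"t",round(s["time_s"],2));return np.mean(P,0)
def sh(p,frm,yaw=-.228):
    d=np.array(p)-frm;C,S=np.cos(yaw),np.sin(yaw)
    print("shift cm",np.round(100*np.array([d[0]*C+d[1]*S,d[0]*S-d[1]*C,-d[2]]),2))
E
python3 -c "
from h import *
m=avg(10);sh([.5635,.0118,.10],m);go([.5,0,.1],-.228)"
```

```text
avg pos [0.5628 0.0131 0.1387] sd [0.0002 0.0003 0.0001] F [-0.01  0.29 -3.67] M [-0.06   0.081  0.03 ] w 0.0628 t 10.05
shift cm [0.1  0.11 3.87]
shift [-5.85  2.65  3.87] turn [ 0.    -0.    -0.002] at [0.563  0.0125 0.1387] F [-0.1 -0.4 -3.5] t 10.1
```

Emit:
apply_moves --pt "-1 0.1 0.1 1 0 0 0" --pt "-1 0.1 0.1 2.5 0 0 0" --pt "-1 0.1 0.1 3.5 0 0 0" --pt "-1 0.1 0.1 4 0 0 0" --pt "-1 0.1 0.1 4.5 0 0 0" --pt "-1 0.1 0.1 5 0 0 0" --pt "-1 0.1 0.1 5.5 0 0 0" --pt "-1 0.1 0.1 6 0 0 0" --pt "-1 0.1 0.1 6.5 0 0 0" --pt "-1 0.1 0.1 6.9 0 0 0"

```text
time_s: 11.35
eef_pos: [0.5637, 0.0114, 0.0694]
orientation: [-0.0, 0.993, -0.115, -0.0]
force: [-1.2, 2.0, -3.5]
width: 0.0626
```

```bash
python3 - <<'E'
from h import *
m=avg(8)
a=ctrl.read_camera("scene");b=ctrl.read_camera("side")
cv2.imwrite("pics/d9.png",np.hstack([cv2.resize(a[200:310,220:330],(400,400),interpolation=2),cv2.resize(b[130:240,260:370],(400,400),interpolation=2)]))
E
```

```text
avg pos [0.5635 0.0113 0.0694] sd [0.0001 0.     0.0003] F [-0.8   2.06 -4.37] M [ 0.386  0.181 -0.031] w 0.0622 t 11.7
```

View pics/d9.png

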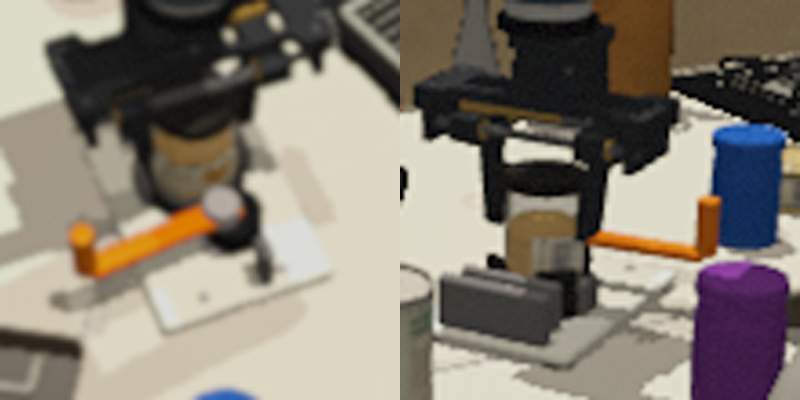

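Side force of (-0.8, +2.1) N means the jar brushes the cam. I'll shift 2 mm to holder +y and re-read.

Emit:
apply_moves --pt "-1 0 -0.1 0 0 0 0" --pt "-1 0 -0.2 0 0 0 0" --pt "-1 0 -0.2 0 0 0 0" --pt "-1 0 -0.2 0 0 0 0" --pt "-1 0 -0.2 0 0 0 0" --pt "-1 0 -0.2 0 0 0 0" --pt "-1 0 -0.2 0 0 0 0" --pt "-1 0 -0.2 0 0 0 0" --pt "-1 0 -0.2 0 0 0 0" --pt "-1 0 -0.2 0 0 0 0"

```text
time_s: 13.1
eef_pos: [0.5642, 0.0131, 0.0697]
orientation: [0.0, 0.993, -0.115, -0.0]
force: [0.5, 0.1, -4.5]
width: 0.0629
```

```bash
python3 -c "
from h import *
avg(8)"
```

```text
avg pos [0.5642 0.0131 0.0697] sd [0. 0. 0.] F [-0.08 -0.02 -4.01] M [-0.057  0.077  0.001] w 0.0627 t 13.45
```

Emit:
apply_moves --pt "-1 0 -0.1 0 0 0 0" --pt "-1 0 -0.15 0 0 0 0" --pt "-1 0 -0.2 0 0 0 0" --pt "-1 0 -0.2 0 0 0 0" --pt "-1 0 -0.2 0 0 0 0" --pt "-1 0 -0.2 0 0 0 0" --pt "-1 0 -0.2 0 0 0 0" --pt "-1 0 -0.2 0 0 0 0" --pt "-1 0 -0.2 0 0 0 0" --pt "-1 0 -0.2 0 0 0 0"

```text
time_s: 14.75
eef_pos: [0.5645, 0.0148, 0.0697]
orientation: [0.0, 0.993, -0.115, -0.0]
force: [-2.1, -5.1, -2.3]
width: 0.0627
```

```bash
python3 -c "
from h import *
avg(8)"
```

```text
avg pos [0.5645 0.0148 0.0697] sd [0. 0. 0.] F [-2.76 -4.45 -2.6 ] M [-0.886  0.564 -0.074] w 0.0626 t 15.1
```

The V resists at (0.5645, 0.0148), mostly its +x face. I'll go back 1.5 mm and 1 mm to -x, then lower.

Emit:
apply_moves --pt "-1 -0.1 0.1 0 0 0 0" --pt "-1 -0.1 0.2 0 0 0 0" --pt "-1 -0.1 0.2 0 0 0 0" --pt "-1 -0.1 0.2 0 0 0 0" --pt "-1 -0.1 0.2 0 0 0 0" --pt "-1 -0.1 0.2 0 0 0 0" --pt "-1 -0.1 0.2 0.2 0 0 0" --pt "-1 -0.1 0.2 0.4 0 0 0" --pt "-1 -0.1 0.2 0.4 0 0 0" --pt "-1 -0.1 0.2 0.4 0 0 0"

```text
time_s: 16.4
eef_pos: [0.5633, 0.0133, 0.0657]
orientation: [0.0, 0.993, -0.115, -0.0]
force: [-0.1, -0.3, -4.1]
width: 0.0628
```

```bash
python3 -c "
from h import *
avg(8)"
```

```text
avg pos [0.5633 0.0133 0.0658] sd [0. 0. 0.] F [-0.13 -0.36 -3.94] M [-0.07   0.074 -0.001] w 0.0626 t 16.75
```

Force-free. Lower gently to contact.

Emit:
apply_moves --pt "-1 0 0 0.1 0 0 0" --pt "-1 0 0 0.2 0 0 0" --pt "-1 0 0 0.3 0 0 0" --pt "-1 0 0 0.35 0 0 0" --pt "-1 0 0 0.4 0 0 0" --pt "-1 0 0 0.4 0 0 0" --pt "-1 0 0 0.4 0 0 0" --pt "-1 0 0 0.4 0 0 0" --pt "-1 0 0 0.4 0 0 0" --pt "-1 0 0 0.4 0 0 0"

```text
time_s: 18.05
eef_pos: [0.5633, 0.0133, 0.0618]
orientation: [-0.0, 0.993, -0.115, 0.0]
force: [-0.8, -0.5, -2.9]
width: 0.0626
```

```bash
python3 -c "
from h import *
avg(6)"
```

```text
avg pos [0.5633 0.0133 0.0617] sd [0. 0. 0.] F [-0.29 -0.03 -3.66] M [-0.063  0.088  0.004] w 0.0626 t 18.3
```

Emit:
apply_moves --pt "-1 0 0 0.05 0 0 0" --pt "-1 0 0 0.1 0 0 0" --pt "-1 0 0 0.1 0 0 0" --pt "-1 0 0 0.1 0 0 0" --pt "-1 0 0 0.1 0 0 0" --pt "-1 0 0 0.1 0 0 0" --pt "-1 0 0 0.1 0 0 0" --pt "-1 0 0 0.1 0 0 0" --pt "-1 0 0 0.1 0 0 0" --pt "-1 0 0 0.1 0 0 0"

```text
time_s: 19.6
eef_pos: [0.5633, 0.0133, 0.0608]
orientation: [0.0, 0.993, -0.115, 0.0]
force: [-2.6, -0.3, 1.7]
width: 0.0629
```

```bash
python3 -c "
from h import *
avg(6)"
```

```text
avg pos [0.5633 0.0133 0.0608] sd [0. 0. 0.] F [-1.55 -0.2   1.87] M [-0.046  0.531  0.   ] w 0.0628 t 19.85
```

Seated (force changed by 5.5 N at the expected height). Release, then lift straight up.

Emit:
apply_moves --pt "-0.2 0 0 0 0 0 0" --pt "0.3 0 0 0 0 0 0" --pt "1 0 0 0 0 0 0" --pt "1 0 0 0 0 0 0" --pt "1 0 0 0 0 0 0" --pt "1 0 0 0 0 0 0" --pt "1 0 0 0 0 0 0" --pt "1 0 0 -3 0 0 0" --pt "1 0 0 -7 0 0 0" --pt "1 0 0 -11 0 0 0"

```text
time_s: 21.15
eef_pos: [0.563, 0.0134, 0.1717]
orientation: [-0.0, 0.993, -0.115, -0.0]
force: [0.5, -0.0, 0.7]
width: 0.088
```

```bash
python3 - <<'E'
from h import *
avg(4)
a=ctrl.read_camera("scene");b=ctrl.read_camera("side")
cv2.imwrite("pics/s10.png",a);cv2.imwrite("pics/i10.png",b)
cv2.imwrite("pics/d10.png",np.hstack([cv2.resize(a[190:310,220:340],(400,400),interpolation=2),cv2.resize(b[130:250,260:380],(400,400),interpolation=2)]))
cv2.imwrite("pics/w10.png",ctrl.read_camera("wrist"))
E
```

```text
avg pos [0.5652 0.0131 0.1747] sd [0.0014 0.0002 0.0024] F [ 1.34 -0.5   1.45] M [-0.068  0.048  0.002] w 0.088 t 21.3
```

View pics/d10.png

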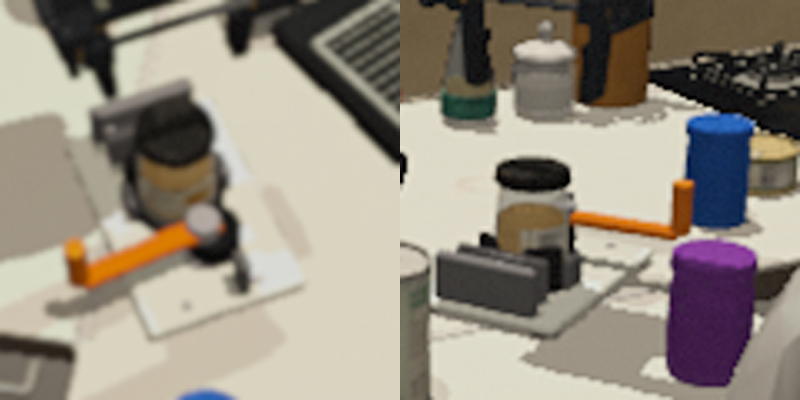

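View pics/w10.png

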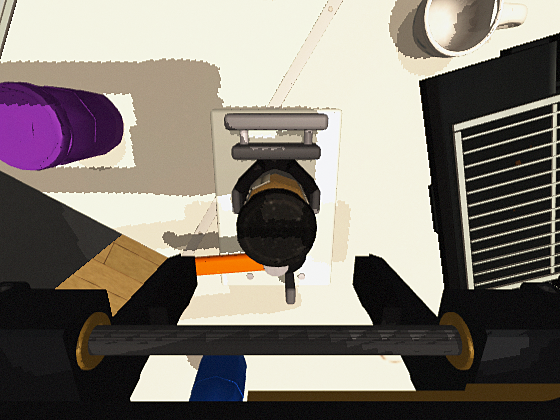

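The jar stands upright on the mat, lid at (276,226) in the wrist view, centred on the V. Next I'll shut the fingers and go beside the post on its +y side.

```bash
cat >> h.py <<'E'
SEAT=np.array([.5635,.0128]);YAW=-.228
PIV=SEAT+.057*np.array([np.sin(YAW),-np.cos(YAW)])
def push_pose(th,b,r=.105):
    y=YAW+th;C,S=np.cos(y),np.sin(y);return PIV+np.array([[C,-S],[S,C]])@[-r,b],y
E
python3 - <<'E'
from h import *
q,y=push_pose(.113,.032);print(PIV,q,y);m=avg(4);go([q[0],q[1],.172],y)
im=ctrl.read_camera("scene")
g=im[230:300,225:310];cv2.imwrite("pics/sp.png",cv2.resize(g,None,fx=8,fy=8,interpolation=2))
E
```

```text
[ 0.55061631 -0.04272486] [0.44998175 0.00111217] -0.115
avg pos [0.5623 0.0135 0.1692] sd [0.0001 0.     0.0001] F [-0.21  0.15 -0.23] M [-0.086  0.063 -0.002] w 0.0878 t 21.65
shift [-10.7    3.77  -0.21] turn [-0.     0.002 -0.115] at [0.5627 0.0134 0.1697] F [1.1 0.3 0.8] t 21.7
```

View pics/sp.png

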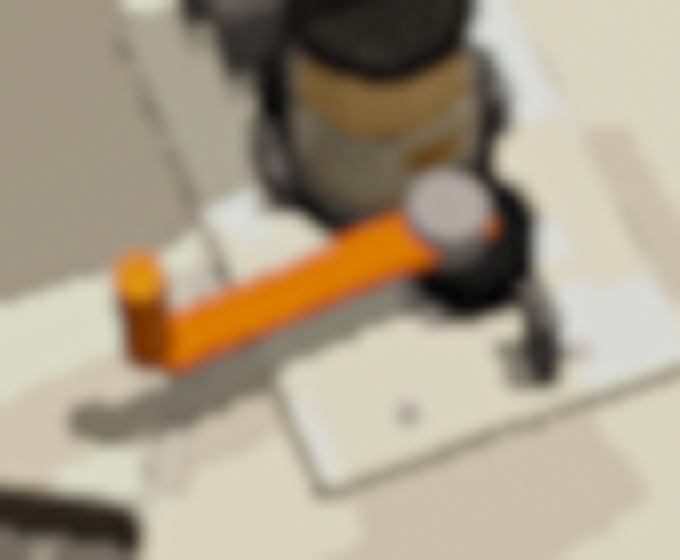

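Emit:
apply_moves --pt "-1 0 0 0 0 0 0" --pt "-1 -2 0.5 -0.2 0 0 -0.02" --pt "-1 -4 1.2 -0.2 0 0 -0.04" --pt "-1 -6 2 -0.2 0 0 -0.06" --pt "-1 -8 2.8 -0.2 0 0 -0.09" --pt "-1 -10 3.5 -0.2 0 0 -0.11" --pt "-1 -10.7 3.8 -0.2 0 0 -0.115" --pt "-1 -10.7 3.8 -0.2 0 0 -0.115" --pt "-1 -10.7 3.8 -0.2 0 0 -0.115" --pt "-1 -10.7 3.8 -0.2 0 0 -0.115"

```text
time_s: 23.0
eef_pos: [0.4509, 0.0007, 0.1727]
orientation: [0.0, 0.998, -0.057, 0.0]
force: [-0.3, 0.5, -0.7]
width: 0.0006
```

```bash
python3 - <<'E'
from h import *
print("post top now",at("scene",242.4-.5,264-.5,.093))
m=avg(5);q,y=push_pose(.113,.032);go([q[0],q[1],.062],y)
a=ctrl.read_camera("scene");b=ctrl.read_camera("side")
cv2.imwrite("pics/d11.png",np.hstack([cv2.resize(a[180:300,200:320],(400,400),interpolation=2),cv2.resize(b[100:240,280:420],(400,400),interpolation=2)]))
cv2.imwrite("pics/w11.png",ctrl.read_camera("wrist"))
E
```

```text
post top now [ 0.44661461 -0.02839624  0.093     ]
avg pos [0.4507 0.0008 0.1727] sd [0.0001 0.     0.    ] F [-0.09  0.13 -0.2 ] M [-0.072  0.062  0.001] w 0.0004 t 23.2
shift [-0.05 -0.03 11.06] turn [-0.  0.  0.] at [0.4505 0.0008 0.1726] F [-0.6  0.1 -0.4] t 23.25
```

View pics/d11.png

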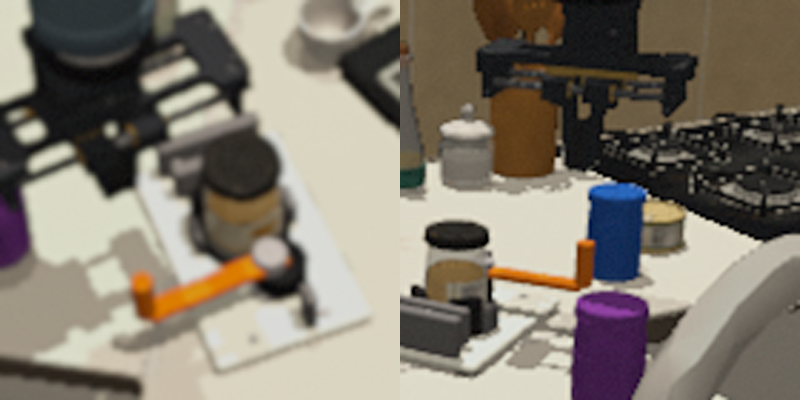

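View pics/w11.png

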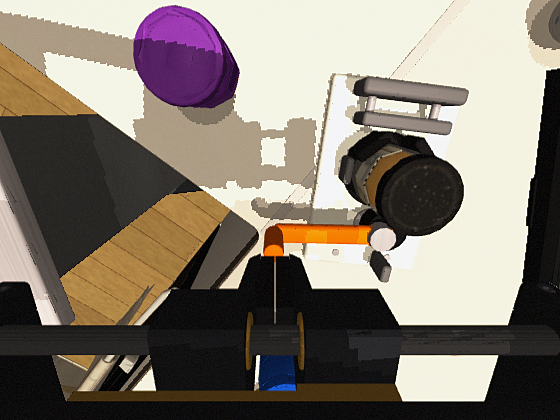

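Post stands at (0.4466, -0.0284), where the model puts it, and the shut fingers are 29 mm to its +y side. Descend.

Emit:
apply_moves --pt "-1 0 0 2 0 0 0" --pt "-1 0 0 4 0 0 0" --pt "-1 0 0 6 0 0 0" --pt "-1 0 0 8 0 0 0" --pt "-1 0 0 9.5 0 0 0" --pt "-1 0 0 10.5 0 0 0" --pt "-1 0 0 11 0 0 0" --pt "-1 0 0 11 0 0 0" --pt "-1 0 0 11 0 0 0" --pt "-1 0 0 11 0 0 0"

```text
time_s: 24.65
eef_pos: [0.4509, 0.0006, 0.0632]
orientation: [0.0, 0.998, -0.057, 0.001]
force: [0.2, 0.3, 0.1]
width: 0.0007
```

```bash
python3 - <<'E'
from h import *
m=avg(4)
a=ctrl.read_camera("scene");b=ctrl.read_camera("side")
cv2.imwrite("pics/d12.png",np.hstack([cv2.resize(a[190:300,200:310],(400,400),interpolation=2),cv2.resize(b[100:240,280:420],(400,400),interpolation=2)]))
E
```

```text
avg pos [0.4507 0.0007 0.0631] sd [0.0001 0.     0.0001] F [-0.12 -0.28 -0.33] M [-0.062  0.075 -0.01 ] w 0.0004 t 24.8
```

View pics/d12.png

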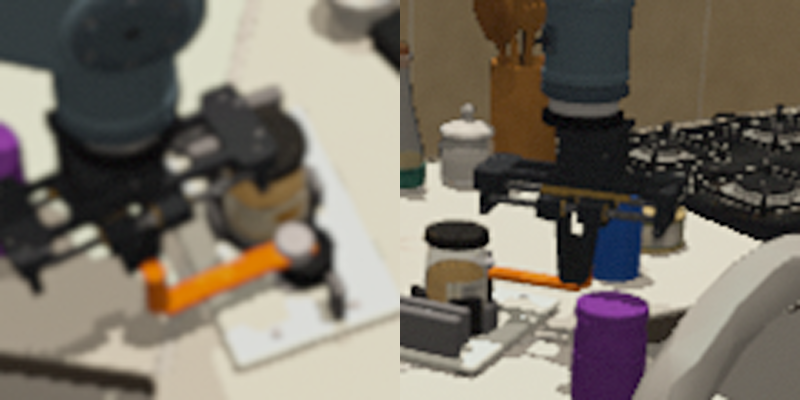

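```bash
cat >> h.py <<'E'
def rows(start,th_list):
    "start=(th,b); th_list of (th,b): print shift x,y cm and turn z in tool axes"
    q0,y0=push_pose(*start);C,S=np.cos(y0),np.sin(y0)
    for t,b in th_list:
        q,y=push_pose(t,b);d=q-q0;print([round(100*(d[0]*C+d[1]*S),2),round(100*(d[0]*S-d[1]*C),2),0,0,0,round(-(y-y0),3)])
E
python3 -c "
from h import *
rows((.113,.0316),[(.113,.026),(.113,.021),(.113,.018)]+[(.113+.06*i,.018) for i in range(1,8)])"
```

```text
[np.float64(0.0), np.float64(0.56), 0, 0, 0, -0.0]
[np.float64(-0.0), np.float64(1.06), 0, 0, 0, -0.0]
[np.float64(-0.0), np.float64(1.36), 0, 0, 0, -0.0]
[np.float64(-0.09), np.float64(1.99), 0, 0, 0, -0.06]
[np.float64(-0.14), np.float64(2.63), 0, 0, 0, -0.12]
[np.float64(-0.15), np.float64(3.27), 0, 0, 0, -0.18]
[np.float64(-0.13), np.float64(3.91), 0, 0, 0, -0.24]
[np.float64(-0.06), np.float64(4.54), 0, 0, 0, -0.3]
[np.float64(0.04), np.float64(5.17), 0, 0, 0, -0.36]
[np.float64(0.18), np.float64(5.8), 0, 0, 0, -0.42]
```

Emit:
apply_moves --pt "-1 0 0.5 0 0 0 0" --pt "-1 0 0.8 0 0 0 0" --pt "-1 0 1.1 0 0 0 0" --pt "-1 0 1.3 0 0 0 0" --pt "-1 -0.05 1.6 0 0 0 -0.03" --pt "-1 -0.1 2.0 0 0 0 -0.06" --pt "-1 -0.1 2.4 0 0 0 -0.1" --pt "-1 -0.15 2.9 0 0 0 -0.14" --pt "-1 -0.15 3.3 0 0 0 -0.18" --pt "-1 -0.15 3.3 0 0 0 -0.18"

```text
time_s: 26.2
eef_pos: [0.4448, -0.0319, 0.0627]
orientation: [-0.0, 0.999, 0.033, -0.0]
force: [-1.2, 2.4, 1.4]
width: 0.0006
```

```bash
python3 - <<'E'
from h import *
m=avg(3)
a=ctrl.read_camera("scene");b=ctrl.read_camera("side")
cv2.imwrite("pics/d13.png",np.hstack([cv2.resize(a[190:300,200:310],(400,400),interpolation=2),cv2.resize(b[100:240,280:420],(400,400),interpolation=2)]))
rows((.293,.018),[(.293+.05*i,.018) for i in range(1,11)])
E
```

```text
avg pos [ 0.4448 -0.0319  0.0627] sd [0. 0. 0.] F [-1.56  1.85  1.58] M [ 0.273  0.269 -0.005] w 0.0009 t 26.3
[np.float64(-0.08), np.float64(0.53), 0, 0, 0, -0.05]
[np.float64(-0.13), np.float64(1.06), 0, 0, 0, -0.1]
[np.float64(-0.15), np.float64(1.59), 0, 0, 0, -0.15]
[np.float64(-0.15), np.float64(2.12), 0, 0, 0, -0.2]
[np.float64(-0.12), np.float64(2.65), 0, 0, 0, -0.25]
[np.float64(-0.06), np.float64(3.18), 0, 0, 0, -0.3]
[np.float64(0.02), np.float64(3.71), 0, 0, 0, -0.35]
[np.float64(0.13), np.float64(4.23), 0, 0, 0, -0.4]
[np.float64(0.26), np.float64(4.75), 0, 0, 0, -0.45]
[np.float64(0.42), np.float64(5.25), 0, 0, 0, -0.5]
```

View pics/d13.png

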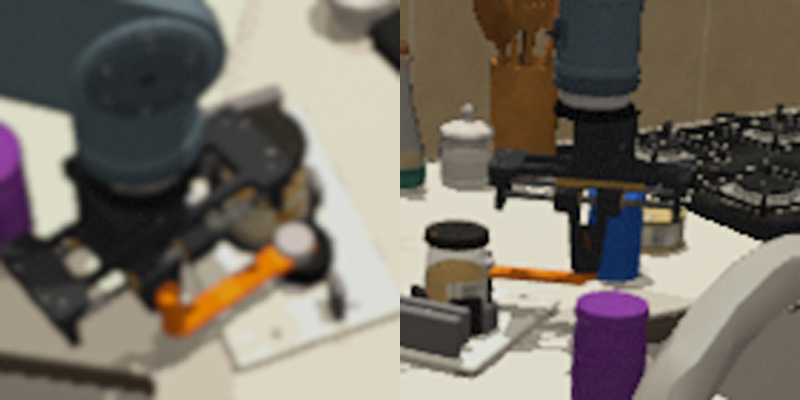

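Contact made and the lever is moving, at about 2.5 N. Continue the arc.

Emit:
apply_moves --pt "-1 -0.1 0.5 0 0 0 -0.05" --pt "-1 -0.15 1.05 0 0 0 -0.1" --pt "-1 -0.15 1.6 0 0 0 -0.15" --pt "-1 -0.15 2.1 0 0 0 -0.2" --pt "-1 -0.1 2.65 0 0 0 -0.25" --pt "-1 -0.05 3.2 0 0 0 -0.3" --pt "-1 0 3.7 0 0 0 -0.35" --pt "-1 0.15 4.25 0 0 0 -0.4" --pt "-1 0.25 4.75 0 0 0 -0.45" --pt "-1 0.4 5.25 0 0 0 -0.5"

```text
time_s: 27.7
eef_pos: [0.4517, -0.0831, 0.0625]
orientation: [-0.001, 0.96, 0.28, -0.001]
force: [-3.1, 6.6, 4.9]
width: 0.0005
```

```bash
python3 - <<'E'
from h import *
m=avg(2);q,y=push_pose(.793,.018);print(q,y);go([q[0],q[1],.0627],y)
rows((.793,.018),[(.793+.05*i,.018) for i in range(1,11)])
E
```

```text
avg pos [ 0.4519 -0.0834  0.0625] sd [0.0002 0.0003 0.    ] F [-3.18  5.7   3.94] M [ 0.768  0.458 -0.019] w 0.0008 t 27.75
[ 0.45229702 -0.08374093] 0.5650000000000001
shift [ 0.02  0.02 -0.02] turn [-0.002  0.001  0.001] at [ 0.4521 -0.0837  0.0625] F [-3.   4.   2.5] t 27.8
[np.float64(-0.08), np.float64(0.53), 0, 0, 0, -0.05]
[np.float64(-0.13), np.float64(1.06), 0, 0, 0, -0.1]
[np.float64(-0.15), np.float64(1.59), 0, 0, 0, -0.15]
[np.float64(-0.15), np.float64(2.12), 0, 0, 0, -0.2]
[np.float64(-0.12), np.float64(2.65), 0, 0, 0, -0.25]
[np.float64(-0.06), np.float64(3.18), 0, 0, 0, -0.3]
[np.float64(0.02), np.float64(3.71), 0, 0, 0, -0.35]
[np.float64(0.13), np.float64(4.23), 0, 0, 0, -0.4]
[np.float64(0.26), np.float64(4.75), 0, 0, 0, -0.45]
[np.float64(0.42), np.float64(5.25), 0, 0, 0, -0.5]
```

Emit:
apply_moves --pt "-1 -0.1 0.5 0 0 0 -0.05" --pt "-1 -0.15 1.05 0 0 0 -0.1" --pt "-1 -0.15 1.6 0 0 0 -0.15" --pt "-1 -0.15 2.1 0 0 0 -0.2" --pt "-1 -0.1 2.65 0 0 0 -0.25" --pt "-1 -0.05 3.2 0 0 0 -0.3" --pt "-1 0 3.7 0 0 0 -0.35" --pt "-1 0.15 4.25 0 0 0 -0.4" --pt "-1 0.25 4.75 0 0 0 -0.45" --pt "-1 0.4 5.25 0 0 0 -0.5"

```text
time_s: 29.05
eef_pos: [0.4826, -0.1254, 0.0624]
orientation: [-0.002, 0.861, 0.508, -0.001]
force: [-6.5, 4.8, 5.4]
width: 0.0003
```

```bash
python3 - <<'E'
from h import *
m=avg(2);q,y=push_pose(1.293,.018);print(q,y);go([q[0],q[1],.0627],y)
rows((1.293,.018),[(1.293+.03*i,.018) for i in range(1,11)])
a=ctrl.read_camera("scene");b=ctrl.read_camera("side")
cv2.imwrite("pics/d14.png",np.hstack([cv2.resize(a[190:310,200:320],(400,400),interpolation=2),cv2.resize(b[100:240,280:420],(400,400),interpolation=2)]))
cv2.imwrite("pics/w14.png",ctrl.read_camera("wrist"))
E
```

```text
avg pos [ 0.4829 -0.1256  0.0624] sd [0.0003 0.0002 0.    ] F [-5.8   4.88  4.65] M [0.588 0.849 0.018] w 0.0001 t 29.1
[ 0.48399716 -0.12585662] 1.065
shift [ 0.04  0.08 -0.03] turn [-0.003  0.     0.001] at [ 0.4832 -0.1258  0.0624] F [-3.9  2.8  3.9] t 29.15
[np.float64(-0.05), np.float64(0.32), 0, 0, 0, -0.03]
[np.float64(-0.09), np.float64(0.63), 0, 0, 0, -0.06]
[np.float64(-0.12), np.float64(0.95), 0, 0, 0, -0.09]
[np.float64(-0.14), np.float64(1.27), 0, 0, 0, -0.12]
[np.float64(-0.15), np.float64(1.59), 0, 0, 0, -0.15]
[np.float64(-0.15), np.float64(1.91), 0, 0, 0, -0.18]
[np.float64(-0.14), np.float64(2.23), 0, 0, 0, -0.21]
[np.float64(-0.13), np.float64(2.55), 0, 0, 0, -0.24]
[np.float64(-0.1), np.float64(2.87), 0, 0, 0, -0.27]
[np.float64(-0.06), np.float64(3.18), 0, 0, 0, -0.3]
```

View pics/d14.png

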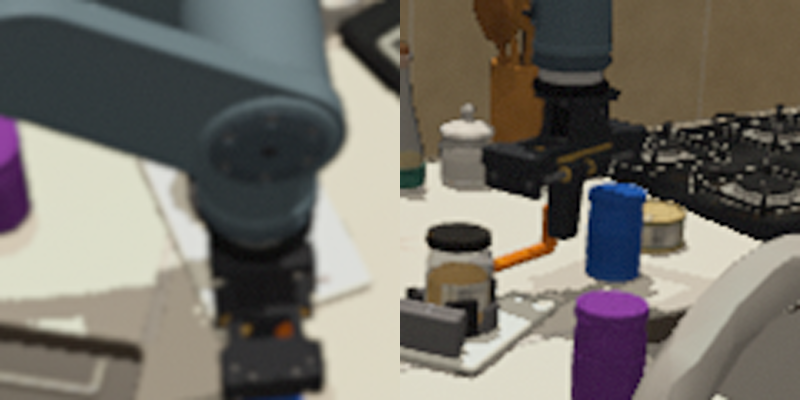

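View pics/w14.png

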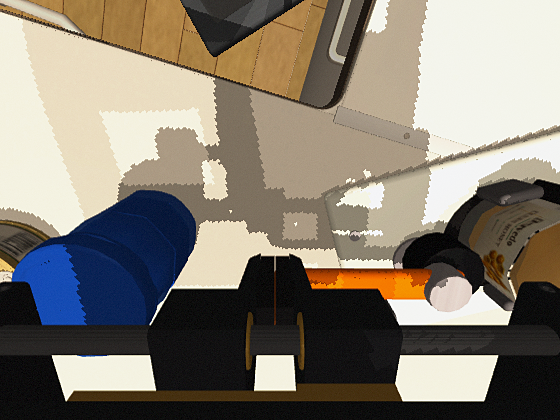

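Emit:
apply_moves --pt "-1 -0.05 0.3 0 0 0 -0.03" --pt "-1 -0.1 0.65 0 0 0 -0.06" --pt "-1 -0.1 0.95 0 0 0 -0.09" --pt "-1 -0.15 1.25 0 0 0 -0.12" --pt "-1 -0.15 1.6 0 0 0 -0.15" --pt "-1 -0.15 1.8 0 0 0 -0.17" --pt "-1 -0.15 2.0 0 0 0 -0.19" --pt "-1 -0.15 2.1 0 0 0 -0.2" --pt "-1 -0.15 2.1 0 0 0 -0.2" --pt "-1 -0.15 2.1 0 0 0 -0.2"

```text
time_s: 30.55
eef_pos: [0.5005, -0.1373, 0.0624]
orientation: [-0.001, 0.806, 0.591, -0.001]
force: [-6.1, 3.1, 5.4]
width: 0.0006
```

```bash
python3 - <<'E'
from h import *
m=avg(3);q,y=push_pose(1.493,.018);print(q,y);go([q[0],q[1],.0627],y)
F=ctrl.get_state()["force"];print("tangential",F[0]*np.sin(y)-F[1]*np.cos(y))
rows((1.493,.018),[(1.493+.01*i,.018) for i in range(1,11)])
E
```

```text
avg pos [ 0.5005 -0.1373  0.0624] sd [0. 0. 0.] F [-5.83  2.96  4.39] M [ 0.388  0.858 -0.015] w 0.0005 t 30.65
[ 0.50184084 -0.1374347 ] 1.2650000000000001
shift [ 0.03  0.14 -0.03] turn [-0.003  0.     0.   ] at [ 0.5005 -0.1373  0.0624] F [-5.7  1.8  4.8] t 30.7
tangential -6.024212043384951
[np.float64(-0.02), np.float64(0.11), 0, 0, 0, -0.01]
[np.float64(-0.03), np.float64(0.21), 0, 0, 0, -0.02]
[np.float64(-0.05), np.float64(0.32), 0, 0, 0, -0.03]
[np.float64(-0.06), np.float64(0.42), 0, 0, 0, -0.04]
[np.float64(-0.08), np.float64(0.53), 0, 0, 0, -0.05]
[np.float64(-0.09), np.float64(0.63), 0, 0, 0, -0.06]
[np.float64(-0.1), np.float64(0.74), 0, 0, 0, -0.07]
[np.float64(-0.11), np.float64(0.84), 0, 0, 0, -0.08]
[np.float64(-0.12), np.float64(0.95), 0, 0, 0, -0.09]
[np.float64(-0.13), np.float64(1.06), 0, 0, 0, -0.1]
```

Emit:
apply_moves --pt "-1 0 0.1 0 0 0 -0.01" --pt "-1 -0.03 0.2 0 0 0 -0.02" --pt "-1 -0.05 0.3 0 0 0 -0.03" --pt "-1 -0.05 0.4 0 0 0 -0.04" --pt "-1 -0.08 0.5 0 0 0 -0.05" --pt "-1 -0.08 0.55 0 0 0 -0.055" --pt "-1 -0.08 0.6 0 0 0 -0.06" --pt "-1 -0.08 0.65 0 0 0 -0.06" --pt "-1 -0.08 0.65 0 0 0 -0.06" --pt "-1 -0.08 0.65 0 0 0 -0.06"

```text
time_s: 31.95
eef_pos: [0.5063, -0.1401, 0.0624]
orientation: [-0.001, 0.788, 0.615, -0.001]
force: [-6.3, 2.9, 4.8]
width: 0.0005
```

```bash
cat >> h.py <<'E'
def tang(th):
    y=YAW+th;m=[]
    for i in range(3): s=ctrl.get_state();F=s["force"];m.append(F);ctrl.read_camera("wrist")
    F=np.mean(m,0);print("tang",round(F[0]*np.sin(y)-F[1]*np.cos(y),2),"rad",round(F[0]*np.cos(y)+F[1]*np.sin(y),2),"z",round(F[2],2),"|F|",round(np.linalg.norm(F),2),np.round(s["eef_pos"],4),"t",round(s["time_s"],2))
E
python3 -c "
from h import *
tang(1.55)"
```

```text
tang -6.98 rad 1.38 z 4.77 |F| 8.57 [ 0.5062 -0.1401  0.0624] t 32.05
```

Emit:
apply_moves --pt "-1 0 0.05 0 0 0 0" --pt "-1 0 0.1 0 0 0 -0.01" --pt "-1 0 0.15 0 0 0 -0.01" --pt "-1 0 0.2 0 0 0 -0.01" --pt "-1 0 0.2 0 0 0 -0.01" --pt "-1 0 0.2 0 0 0 -0.01" --pt "-1 0 0.2 0 0 0 -0.01" --pt "-1 0 0.2 0 0 0 -0.01" --pt "-1 0 0.2 0 0 0 -0.01" --pt "-1 0 0.2 0 0 0 -0.01"

```text
time_s: 33.35
eef_pos: [0.5082, -0.1409, 0.0624]
orientation: [-0.001, 0.785, 0.619, -0.001]
force: [-6.7, 1.5, 4.5]
width: 0.0002
```

```bash
python3 -c "
from h import *
tang(1.56)"
```

```text
tang -6.78 rad -0.38 z 4.42 |F| 8.1 [ 0.5083 -0.1409  0.0624] t 33.45
```

Emit:
apply_moves --pt "-1 0 0.05 0 0 0 0" --pt "-1 0 0.1 0 0 0 0" --pt "-1 0 0.15 0 0 0 0" --pt "-1 0 0.15 0 0 0 0" --pt "-1 0 0.15 0 0 0 0" --pt "-1 0 0.15 0 0 0 0" --pt "-1 0 0.15 0 0 0 0" --pt "-1 0 0.15 0 0 0 0" --pt "-1 0 0.15 0 0 0 0" --pt "-1 0 0.15 0 0 0 0"

```text
time_s: 34.75
eef_pos: [0.5089, -0.1411, 0.0623]
orientation: [-0.002, 0.785, 0.619, -0.002]
force: [-9.7, 1.6, 8.0]
width: 0.0009
```

```bash
python3 -c "
from h import *
tang(1.56)"
```

```text
tang -10.05 rad -0.99 z 7.94 |F| 12.85 [ 0.5089 -0.1411  0.0623] t 34.85
```

Stop reached (10 N, with motion stalling). Press 1.2 mm further for about 15 N.

Emit:
apply_moves --pt "-1 0 0.05 0 0 0 0" --pt "-1 0 0.1 0 0 0 0" --pt "-1 0 0.12 0 0 0 0" --pt "-1 0 0.12 0 0 0 0" --pt "-1 0 0.12 0 0 0 0" --pt "-1 0 0.12 0 0 0 0" --pt "-1 0 0.12 0 0 0 0" --pt "-1 0 0.12 0 0 0 0" --pt "-1 0 0.12 0 0 0 0" --pt "-1 0 0.12 0 0 0 0"

```text
time_s: 36.15
eef_pos: [0.509, -0.1411, 0.0622]
orientation: [-0.003, 0.785, 0.619, -0.002]
force: [-15.8, 1.4, 11.4]
width: 0.0004
```

```bash
python3 -c "
from h import *
tang(1.56)"
```

```text
tang -14.81 rad -2.12 z 11.05 |F| 18.6 [ 0.509  -0.1411  0.0622] t 36.25
```

Held against the hard stop at about 15 N tangential. A touch more, briefly, then back off and up.

Emit:
apply_moves --pt "-1 0 0.04 0 0 0 0" --pt "-1 0 0.04 0 0 0 0" --pt "-1 0 0 0 0 0 0" --pt "-1 0 -0.2 0 0 0 0" --pt "-1 0 -0.6 0 0 0 0" --pt "-1 0 -1.5 0 0 0 0" --pt "-1 0 -2.5 0 0 0 0" --pt "-1 0 -2.5 0 0 0 0" --pt "-1 0 -2.5 -2 0 0 0" --pt "-1 0 -2.5 -5 0 0 0"

```text
time_s: 37.55
eef_pos: [0.4873, -0.1354, 0.1125]
orientation: [-0.001, 0.785, 0.619, -0.0]
force: [0.2, -0.9, -0.3]
width: 0.0004
```

Emit:
apply_moves --pt "-1 0 0 -4 0 0 0" --pt "-1 0 0 -8 0 0 0" --pt "-1 0 -2 -12 0 0 0" --pt "-1 0 -5 -15 0 0 0" --pt "-1 0 -8 -17 0 0 0" --pt "-1 0 -11 -17 0 0 0" --pt "-1 0 -14 -17 0 0 0" --pt "-1 0 -14 -17 0 0 0" --pt "-1 0 -14 -17 0 0 0" --pt "-1 0 -14 -17 0 0 0"

```text
time_s: 38.8
eef_pos: [0.3525, -0.1032, 0.2828]
orientation: [-0.0, 0.785, 0.619, 0.0]
force: [0.3, 0.1, 0.2]
width: 0.0003
```

```bash
python3 - <<'E'
from h import *
avg(3)
a=ctrl.read_camera("scene");b=ctrl.read_camera("side")
cv2.imwrite("pics/s15.png",a);cv2.imwrite("pics/d15.png",np.hstack([cv2.resize(a[190:310,220:340],(400,400),interpolation=2),cv2.resize(b[130:250,270:390],(400,400),interpolation=2)]))
E
```

```text
avg pos [ 0.3523 -0.1032  0.2826] sd [0.0001 0.0001 0.0001] F [-0.06 -0.04 -0.59] M [0.001 0.003 0.   ] w 0.0003 t 38.9
```

View pics/d15.png

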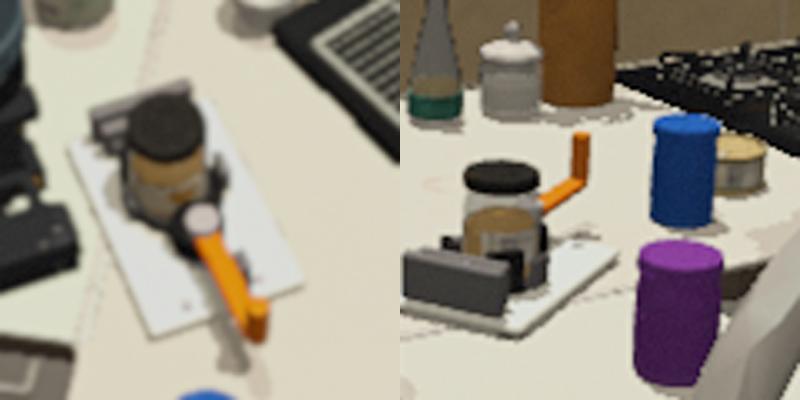

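View pics/s15.png

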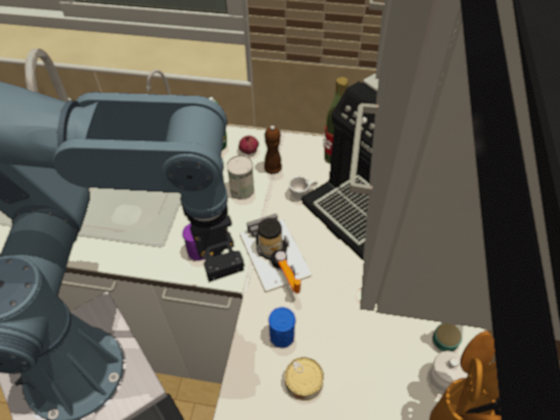

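```bash
python3 - <<'E'
from h import *
im=cv2.imread("pics/s15.png");hsv=cv2.cvtColor(im,cv2.COLOR_BGR2HSV)
m=cv2.inRange(hsv,(5,150,90),(22,255,255));ys,xs=np.nonzero(m[240:310,265:320]);print(xs.min()+265,xs.max()+265,ys.min()+240,ys.max()+240)
P=at("scene",220+257/3.333-.5,190+305/3.333-.5,.093);d=P[:2]-PIV;print("post",P,np.linalg.norm(d),"theta",np.arctan2(d[1],d[0])-YAW+np.pi)
q,_=push_pose(1.571,0);print("exp post",q,proj("scene",[[*q,.093]]), "exp at 1.5",proj("scene",[[*push_pose(1.5,0)[0],.093]]))
L=at("scene",220+167/3.333-.5,190+125/3.333-.5,.106);C,S=np.cos(YAW),np.sin(YAW);e=L[:2]-SEAT;print("lid",L,"holder off",e[0]*C+e[1]*S,-e[0]*S+e[1]*C)
E
```

```text
265 299 243 292
post [ 0.52541641 -0.14506974  0.093     ] 0.10540165718483517 theta 1.5573735296041058
exp post [ 0.52690402 -0.14501234] [[297.10023849 280.67797468]] exp at 1.5 [[294.15680624 281.62273883]]
lid [0.5591618  0.01601102 0.106     ] holder off -0.004951714801485707 0.002147359478198289
```

The lever reads 1.56 ± 0.03 from the scene view. One close wrist look to check the jar and lever.

```bash
python3 -c "
from h import *
go([.5504,-.0504,.2807],-.228)"
```

```text
shift [ 9.75 18.07  0.17] turn [-1.000e-03  0.000e+00  1.563e+00] at [ 0.352  -0.103   0.2825] F [ 0.4 -0.1 -0.6] t 39.05
```

Emit:
apply_moves --pt "-1 1 1.8 0 0 0 0.17" --pt "-1 2 3.6 0 0 0 0.34" --pt "-1 3 5.4 0 0 0 0.51" --pt "-1 4.2 7.8 0 0 0 0.68" --pt "-1 5.4 10 0 0 0 0.85" --pt "-1 6.6 12.3 0 0 0 1.02" --pt "-1 7.8 14.5 0 0 0 1.19" --pt "-1 8.9 16.5 0 0 0 1.36" --pt "-1 9.7 18 0 0 0 1.53" --pt "-1 9.7 18 0 0 0 1.56"

```text
time_s: 40.3
eef_pos: [0.55, -0.0505, 0.2821]
orientation: [-0.0, 0.994, -0.112, -0.0]
force: [-0.1, -0.9, 0.0]
width: 0.0006
```

```bash
python3 - <<'E'
from h import *
avg(8)
im=ctrl.read_camera("wrist");c=ctrl.get_calibration("wrist")
k=4;box=(40,240,180,380)
a=cv2.resize(im[40:240,180:380],None,fx=3,fy=3,interpolation=2)
def dr(P,col):
    q=((proj("wrist",P,c)-[180,40]+.5)*3-.5)*8;cv2.polylines(a,[np.round(q).astype(int).reshape(-1,1,2)],True,col,1,16,3)
q,_=push_pose(1.571,0);dr(circ(q,.009,.093),(255,0,0))
C,S=np.cos(YAW),np.sin(YAW)
for o,col in((0,(0,255,0)),(.0055,(255,0,255))):
    dr(circ(SEAT+o*np.array([-S,C]),.031,.106),col)
cv2.imwrite("pics/w16.png",a)
E
```

```text
avg pos [ 0.5491 -0.0508  0.2825] sd [0.0003 0.0001 0.0003] F [-0.1  -0.26  0.07] M [-0.064  0.083  0.004] w 0.0002 t 40.65
```

View pics/w16.png

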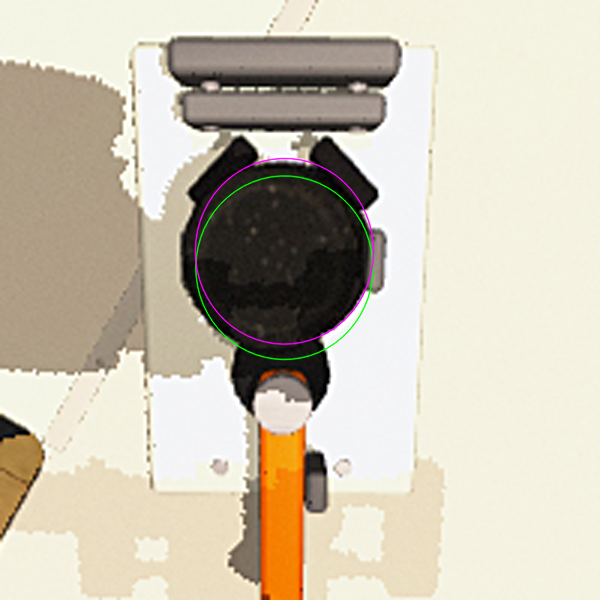

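The wrist view shows the orange arm straight along -y against its stop block (316,480), the V pad pushed back, and the lid on the predicted clamped position (magenta, 284,250). Handing in.

```bash
python3 -c "
from bench import ctrl
print(ctrl.close_job(), ctrl.get_state()['time_s'])"
```

```text
the job is handed in; nothing more can be done
the job is handed in; nothing more can be done
```

The honey jar stands on the round mat, let go of. The lever is pushed round to its end stop so that the jar is clamped. I handed the job in at about 40.7 s; the hand-in reports no verdict.

- **Placing:** I gripped the jar at 25 N. On the way down it brushed the cam, then met the V pad at about 5 N. I shifted it until there was no side force, lowered it to contact and released it. It then stood upright by eye in the scene and side views.
- **Clamping:** I pushed the post round with shut fingers, with 3 to 9 N measured on the way. At the stop, 14.8 N along the push direction no longer moved the lever; the total at that reading was 18.6 N, below the 30 N limit. I then pressed about 0.4 mm further for a moment without reading the peak force, and backed off.
- **Last checks:**
  - The lever reads about 1.56 ± 0.03 rad in the scene view.
  - In the last wrist view its arm lies on the stop block, the V pad is pushed back, and the lid is within about 2 mm of the expected clamped position, roughly 5.5 mm from the seat.
  - The arm was clear of everything.
  - The bystanders in view looked unmoved, judged by eye only; the arm hid part of the scene.
- **Disagreements:**
  - A rough lid reading in the scene camera put the jar about 5 mm to -x of the seat, which the closer wrist view did not show.
  - The gap between V pad and cam felt tighter than the sizes given.
  - An unexplained upward force, about 0.75 of the push, appeared while pressing at the stop.
- **Not measured:** I could not read the cam's force on the jar directly.

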